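Set the height-gate stop screw with a square driver and a setting block

ROBOT

A 6-joint arm with a two-finger parallel gripper is mounted at the origin on the work surface. World frame = base frame: x ahead of the robot, y to its left, z up, the work surface at z = 0. Lengths are in m, angles in degrees, forces in N, time in s.
With the tool pointing down it reaches from about 0.35 to 0.875 m from the base axis. Payload 4.2 kg.
Tool frame: the origin (TCP) lies at the very end of the fingers, on their centre line; the grasp point (between the pads) lies 19 mm behind it; z points along the fingers, y is the direction in which the jaws open and shut (so a half turn about z gives the same grasp; the last joint's range is limited). The gripper opens to 87 mm and grips with 3 to 60 N. Pads are 19 mm wide; open, the fingers measure 117 mm over their backs; the gripper's body (75 mm by 190 mm) begins 51 mm behind the grasp point.
Start: joints at [-57.605, 22.042, 0.453, 0, -68.411, -14.817], TCP at [0.189, -0.596, 0.223] pointing down, gripper open.
Joint ranges: [-179.83, 179.83], [-69.29, 118.12], [-61.27, 80.66], [-181.25, 117.63], [-171.15, -9.14], [-177.46, 177.46]. Speed limits (degrees/s): [159.86, 159.86, 180, 180, 180, 180].

INTERFACE

Orientations are given as a 3x3 rotation matrix whose columns are the frame's x, y, z axes.
In Python, from station import r, imaging gives the robot as it stands. The module is installed in compiled form; this text tells all that it offers.
- The arm moves only by the tool move_arm, never from a script. Its argument "motion" is one flat list of numbers, 7 for each row, row after row: the shift along the tool's x, y, z in units of 40 mm (1.0 is 40 mm), then the turn, a rotation vector about the tool's x, y, z in units of 5 degrees (1.0 is 5 degrees), then the gripper's target within -1 to 1 (shut at 1, half-way at 0, fully open at -1). In form: [dx, dy, dz, wx, wy, wz, gripper, dx, dy, dz, wx, wy, wz, gripper, ...]. A call has 1 to 20 rows; each row is the pose to reach, as a shift and turn from the pose measured when the call began, along the tool's axes at that moment; what a row does not reach only later rows make up. A row lasts 1/12 s, in which the tool goes at most 41.7 mm and 7.16 degrees, less where a joint would pass 70% of its speed; a pose out of reach is approached as far as the arm can. A call with a gripper value outside its range is refused whole. The fingers move at their own pace and stop on an object; the grip force is fixed at half the most. Time passes only in rows, so rows that repeat a pose let the fingers close. It gives the time, the measured TCP pose, the force and the opening at its end, in the units of the state.
- r.sense(): the state, without advancing time (a new reading comes with each control period).
- imaging.capture(name): name is "side" or "top" or "wrist"; returns the picture (420x560x3 uint8, blue, green, red); there is no depth.
- imaging.camera_params(name): a dict with "intrinsics" (3x3 intrinsics, pixels), "world_from_camera" (4x4, takes a point from camera to world coordinates). Camera axes: x right, y down, z forward; pixel columns grow to the right and rows downward; lengths in m; the calibration is good to about 2 mm. The wrist camera is an equidistant fisheye: a pixel r from the principal point sees the ray r / f radians off the axis. A picture is of the moment at which its call begins: read the wrist's pose just before it. camera_params takes no time and is no camera call; for the wrist camera it gives the pose at the moment of the call.
- r.finish_job(): hands the job in, once; it reports no verdict.
The state is a dict: "time_s": time; "joints": joint angles; "joint_velocities": joint speeds; "effort": joint torques, N m; "tcp_pos": TCP position; "ee_rot": TCP orientation; "wrist_force": force on the tool from outside, world axes, zero at the start; "moment": the same for the moment, N m; "gripper_width": opening from 0.0 (shut) to 1.0 (fully open).
Only numpy, scipy, OpenCV 4.12 (cv2) and the standard library are available. Lean on these libraries where they do the work, as an engineer would, in place of code of your own. Each camera call takes 0.05 s, during which the arm holds its last target.

TASK

Set the tin height gate: with the square driver from the green rack, turn the brass stop screw clockwise until the black foot presses gently on the aluminium setting block, so that the block just drags but is not clamped. Then draw the block by its red grip, dragging under the foot, up to the red end stop of its bed, leave it there under the foot, and leave the driver standing back in its rack. Turn the screw only with the driver and leave the groceries, the tape and the other screwdriver alone.

Things in the scene. Friction and masses are not known exactly. Their poses are not given: they have to be found in the camera images.
- bed: Grey slide bed, a fixed plate 300 x 170 x 12 mm; origin at the centre of its underside, x along the slide (-x end nearest the robot), y across. Two aluminium rails, 47 mm apart, tops at z = 26 mm, guide the block along x. An aluminium end stop has its face at x = +131 mm. The stop screw's axis is at x = 0, y = 0.
- red_stop (a point): Foot of the red end stop's face, at bed x = -113 mm, y = 0, z = 12 mm (top of the bed plate); the red bar is 10 mm tall. The block's end face must come up to it.
- post: Blue post and overhanging arm, fixed to the bed, with the screw and foot it carries; origin on the screw's axis at the top of the bed plate (12 mm above the table), axes as the bed's. Column at y = +45 to +75 mm, x within 17 mm (foot flange 25 mm); arm from y = -23 to +75 mm, x within 17 mm, z = 60 to 80 mm.
- beam_top (a point): Top of the arm on the screw's axis, 80 mm above the post's origin. Under the arm, on the same axis, a steel ram ends in a flat black foot, 18 mm across, which starts 2 to 8 mm (different each time) above the block. The foot is sprung, 6 N per mm. It is right when pressing 4 to 14 N on the block, best 8 N: 0.3 to 0.35 rad of screw past first touch. Over 25 N marks the block.
- socket (a point): Mouth of the 13.4 mm square socket, 20 mm deep, 2 mm chamfer, in the brass screw's 34 mm square head, 104 mm above the post's origin; x, y axes square to it and turning with it. Clockwise from above lowers the foot 5 mm per rad; the head stays at its height. Friction of 0.06 N m keeps it where left; foot pressure adds 5 to 9 mN m per N. Stopped, it leaves about 0.02 N m on the driver when free, 0.04 to 0.05 when right.
- block: Aluminium setting block 200 (x) x 44 (y) x 28 (z) mm, about 0.3 kg, lying between the rails on the bed plate; origin at the centre of its underside, axes as the bed's. Friction on bed and foot 0.3 to 0.45: it slides at about 1 N when free, at about 4 to 11 N, best 7, when the foot is set right. It starts with its origin at bed x = +10 to +22 mm and meets the red end stop at bed x = -13 mm.
- grip (a point): Centre of the top of the block's red square grip, 14 x 14 mm, standing 42 mm tall on the block at block x = -90 mm; its top is 70 mm above the block's underside.
- driver: Square driver, 125 mm long, 0.14 kg, upright, tip down; origin at the tip's centre, z up the shaft. 9 mm square pilot for 5 mm, then a 12 mm square shank to 67 mm, a 24 mm round collar from 65 to 70 mm, an orange handle 34 (x) x 18 (y) mm from 70 to 125 mm. Shank sides parallel to the handle's. It starts standing in the rack, on the floor of its hole.
- driver_tip (a point): Centre of the driver's tip (the driver's origin).
- rack_hole (a point): Centre of the mouth of the rack's square hole, 50 mm above the table; axes square to the hole. The rack is a fixed green block 60 mm square on an 80 mm square foot. Hole 16 mm square with a 2 mm chamfer, 40 mm deep to its floor.
- jar_red: Bystander: jar with red label, 64 mm wide, 105 mm tall, origin under its centre.
- jar_yellow: Bystander: jar with yellow label, 60 mm wide, 90 mm tall, origin under its centre.
- tin_tall: Bystander: tin with green label, 74 mm wide, 110 mm tall, origin under its centre.
- fish_tin_a: Bystander: flat steel fish tin 105 x 60 x 26 mm, origin under its centre.
- fish_tin_b: Bystander: flat blue fish tin 105 x 60 x 26 mm, origin under its centre.
- screwdriver: Bystander: ordinary screwdriver lying on the table beyond the gate, handle at its -x end; it does not fit the screw.
- tape: Bystander: brown roll of tape lying flat, 90 mm wide, 35 mm tall, origin under its centre.
There are look-alikes about, which are no part of the job. Leave any purple look-alike of the block alone. There is more than one size of the driver; the one meant has the size given above.

How it is judged:
By the outcome, as a careful person would: the job done as asked, in the order asked, and still so for the second after the job is handed in, with the robot touching nothing.
It also fails if it takes over 72 s, if anything falls off the work surface, if the arm or the gripper's body presses on something with over 40 N, if the wrist force passes 120 N, or if a joint passes its speed limit or range.

## Working session

There is one attempt and no reset: what is moved stays moved. The work goes in short steps, Python scripts to look and compute and a tool call to move; the robot and the scene stay as the last step left them, time stands still between calls to the robot, and variables do not carry over. Pictures are saved under pics/ and viewed, and the job is handed in when it is done.

Besides the shell and the picture viewer there is one more tool, called after "Emit:" as name(argument=value, ...) on one line, values as JSON. move_arm: Moves the arm, as the interface text tells. Its arguments: {"type":"object","properties":{"motion":{"type":"array","items":{"type":"number"}}},"required":["motion"]}

```bash
mkdir -p pics; python3 - <<'E'
from station import r, imaging
import cv2
for n in ["side","top","wrist"]:
    p=imaging.camera_params(n); print(n,p["intrinsics"],p["world_from_camera"])
    cv2.imwrite(f"pics/{n}0.png",imaging.capture(n))
print(r.sense())
E
```

```text
side [[403.20677886   0.         277.1503449 ]
 [  0.         403.20677886 206.80943825]
 [  0.           0.           1.        ]] [[-0.80145302 -0.39301125  0.45079399  0.15540973]
 [-0.5977933   0.54885172 -0.58429869  0.53845181]
 [-0.0177831  -0.73776958 -0.67481836  0.7438325 ]
 [ 0.          0.          0.          1.        ]]
top [[428.22577671   0.         273.86198401]
 [  0.         428.22577671 211.46588103]
 [  0.           0.           1.        ]] [[-1.94833538e-02 -9.81670633e-01  1.89586832e-01  3.44637907e-01]
 [-9.99810142e-01  1.90766133e-02 -3.97023201e-03  4.72349298e-03]
 [ 2.80785490e-04 -1.89628191e-01 -9.81855932e-01  1.35292731e+00]
 [ 0.00000000e+00  0.00000000e+00  0.00000000e+00  1.00000000e+00]]
wrist [[325.1922621    0.         282.17904864]
 [  0.         325.1922621  212.82007613]
 [  0.           0.           1.        ]] [[-0.30157264  0.9129444   0.27492994  0.11267733]
 [ 0.95344105  0.28814979  0.0889936  -0.62096588]
 [ 0.0020252   0.28896752 -0.95733676  0.38444374]
 [ 0.          0.          0.          1.        ]]
{'time_s': 0.15, 'joints': array([-5.76057985e+01,  2.20817302e+01,  3.98452820e-01, -1.88281458e-02,
       -6.84116179e+01, -1.48168324e+01]), 'joint_velocities': array([ 0.01492105, -0.1854733 ,  0.21025125,  0.05701071,  0.07559743,
        0.03253667]), 'effort': array([-2.01660056e-03, -3.91050661e+01,  1.87586761e+01,  4.22222033e+00,
        1.24232823e-02, -1.33407525e-04]), 'tcp_pos': array([ 0.18862145, -0.59538981,  0.22170861]), 'ee_rot': array([[-9.53346567e-01, -3.01877337e-01, -6.29292644e-04],
       [-3.01877966e-01,  9.53345296e-01,  1.56218065e-03],
       [ 1.28346248e-04,  1.67926914e-03, -9.99998582e-01]]), 'wrist_force': array([-0.11720012,  0.07265878, -0.87797876]), 'moment': array([-0.00034874,  0.0351834 , -0.00614528]), 'gripper_width': 0.9995177207820755}
```

View pics/side0.png

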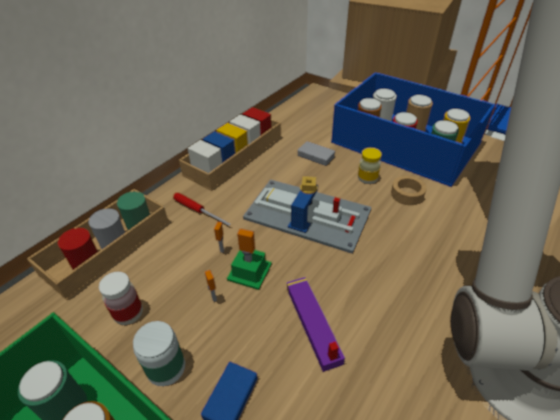

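View pics/top0.png

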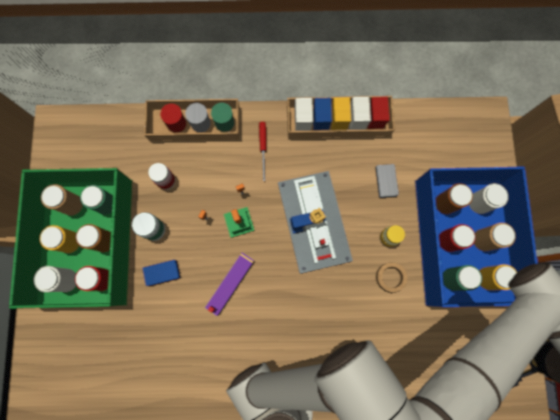

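View pics/wrist0.png

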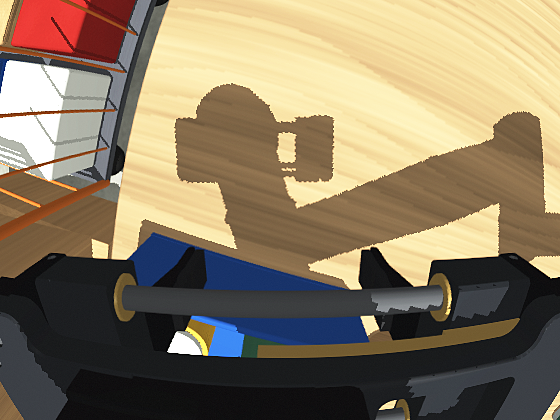

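```bash
python3 - <<'E'
import cv2
t=cv2.imread("pics/top0.png"); s=cv2.imread("pics/side0.png")
cv2.imwrite("pics/tc1.png",cv2.resize(t[165:285,190:360],(0,0),fx=4.7,fy=4.7,interpolation=cv2.INTER_CUBIC)[:600,:800])
cv2.imwrite("pics/sc1.png",cv2.resize(s[165:315,190:390],(0,0),fx=4,fy=4,interpolation=cv2.INTER_CUBIC))
E
```

```text
(no output)
```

View pics/tc1.png

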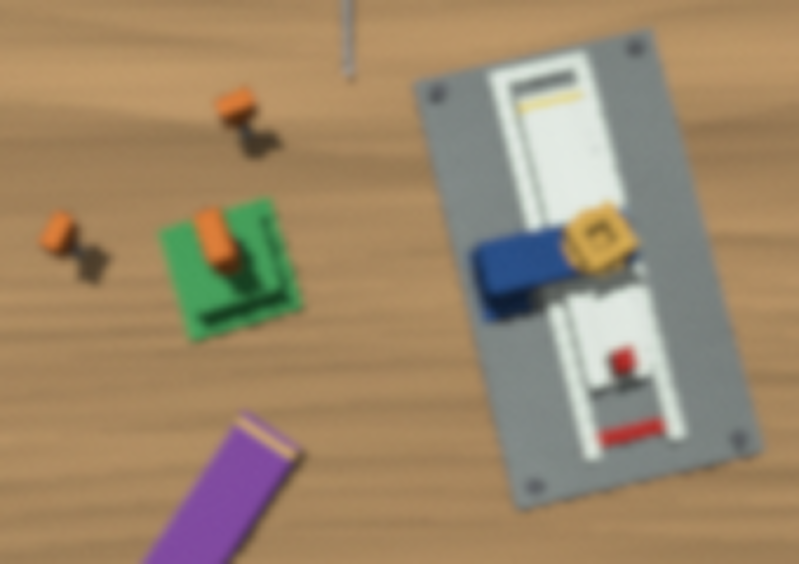

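View pics/sc1.png

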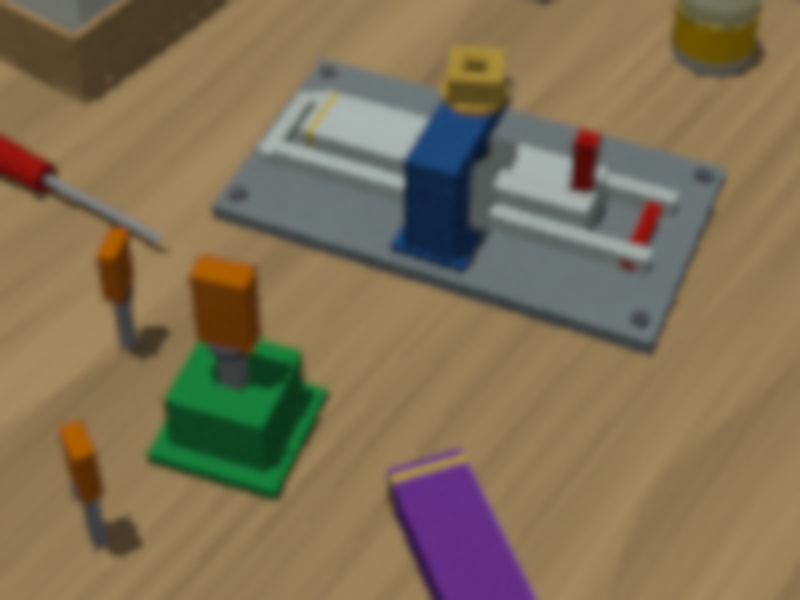

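```bash
cat > h.py <<'E'
import numpy as np, cv2
from station import r, imaging
def ray(cam,px,P=None):
    P=P or imaging.camera_params(cam); K=P["intrinsics"];T=np.array(P["world_from_camera"])
    u=(px[0]-K[0,2])/K[0,0]; v=(px[1]-K[1,2])/K[1,1]
    if cam=="wrist":
        th=np.hypot(u,v); d=np.array([u/th*np.sin(th),v/th*np.sin(th),np.cos(th)]) if th>0 else np.array([0,0,1.])
    else: d=np.array([u,v,1.])
    return T[:3,3],T[:3,:3]@d
def onz(cam,px,z,P=None):
    o,d=ray(cam,px,P); return (o+d*(z-o[2])/d[2])
def tri(obs):
    A=np.zeros((3,3));b=np.zeros(3)
    for o,d in obs:
        d=d/np.linalg.norm(d);M=np.eye(3)-np.outer(d,d);A+=M;b+=M@o
    return np.linalg.solve(A,b)
def proj(cam,X,P=None):
    P=P or imaging.camera_params(cam); K=P["intrinsics"];T=np.linalg.inv(np.array(P["world_from_camera"]))
    c=T[:3,:3]@X+T[:3,3]
    if cam=="wrist":
        rr=np.hypot(c[0],c[1]);th=np.arctan2(rr,c[2]);u,v=c[0]/rr*th,c[1]/rr*th
    else: u,v=c[0]/c[2],c[1]/c[2]
    return np.array([u*K[0,0]+K[0,2],v*K[1,1]+K[1,2]])
def hsvm(img,lo,hi):
    return cv2.inRange(cv2.cvtColor(img,cv2.COLOR_BGR2HSV),np.array(lo),np.array(hi))
def blobs(m,amin=20):
    cs,_=cv2.findContours(m,cv2.RETR_EXTERNAL,cv2.CHAIN_APPROX_NONE)
    return sorted([c for c in cs if cv2.contourArea(c)>amin],key=cv2.contourArea,reverse=True)
def rect(cam,c,z,P=None):
    "min area rect of contour on plane z (mm, deg)"
    P=P or imaging.camera_params(cam)
    pts=np.array([onz(cam,p[0],z,P)[:2] for p in c],np.float32)*1000
    return cv2.minAreaRect(pts)
E
python3 - <<'E'
from h import *
t=cv2.imread("pics/top0.png")
f=4.7
X=lambda x,y:(190+(x+.5)/f-.5,165+(y+.5)/f-.5)
for n,p,z in [("bedTL",(413,84),.012),("bedTR",(652,30),.012),("bedBR",(762,452),.012),("bedBL",(518,508),.012),("head",(602,238),.1160),("grip",(624,360),.082),("redstop",(632,433),.022)]:
    print(n,onz("top",X(*p),z)*1000)
for n,lo,hi,z in [("orange",(5,150,120),(14,255,255),.135),("green",(60,120,60),(85,255,255),.0)]:
    for c in blobs(hsvm(t,lo,hi),10)[:5]:
        x,y,w,h=cv2.boundingRect(c)
        if 190<x<300: print(n,(x,y,w,h),rect("top",c,z))
E
```

```text
bedTL [698.71501512 -14.24263501  12.        ]
bedTR [ 734.01830897 -180.22107178   12.        ]
bedBR [ 442.17486471 -240.56049821   12.        ]
bedBL [408.49973203 -77.47289554  12.        ]
head [ 569.67443089 -128.75875825  116.        ]
grip [ 496.91018934 -143.32633072   82.        ]
redstop [ 455.60145847 -153.61170306   22.        ]
orange (232, 209, 8, 12) ((572.5071411132812, 112.08858489990234), (33.03435516357422, 14.164300918579102), 25.795612335205078)
orange (198, 210, 8, 9) ((576.9710693359375, 208.98770141601562), (13.161792755126953, 25.91555404663086), 64.26140594482422)
orange (236, 184, 8, 6) ((656.250732421875, 98.991455078125), (12.151280403137207, 22.250503540039062), 26.297365188598633)
green (225, 209, 28, 27) ((573.9414672851562, 112.31710815429688), (74.4435806274414, 72.61930847167969), 16.635116577148438)
```

Emit:
move_arm(motion=[-1,0.65,-1,0,0,0,-1,-12.6,8.3,-1.5,0,0,0,-1,-12.6,8.3,-1.5,0,0,0,-1,-12.6,8.3,-1.5,0,0,0,-1,-12.6,8.3,-1.5,0,0,0,-1,-12.6,8.3,-1.5,0,0,0,-1,-12.6,8.3,-1.5,0,0,0,-1,-12.6,8.3,-1.5,0,0,0,-1,-12.6,8.3,-1.5,0,0,0,-1,-12.6,8.3,-1.5,0,0,0,-1,-12.6,8.3,-1.5,0,0,0,-1,-12.6,8.3,-1.5,0,0,0,-1,-12.6,8.3,-1.5,0,0,0,-1,-12.6,8.3,-1.5,0,0,0,-1,-12.6,8.3,-1.5,0,0,0,-1,-12.6,8.3,-1.5,0,0,0,-1,-12.6,8.3,-1.5,0,0,0,-1,-12.6,8.3,-1.5,0,0,0,-1])

```text
time_s: 1.65
tcp_pos: [0.5685, -0.1267, 0.2817]
ee_rot: [[-0.953, -0.302, -0.002], [-0.302, 0.953, 0.002], [0.001, 0.002, -1.0]]
wrist_force: [-1.2, -0.2, -0.1]
gripper_width: 0.999
```

```bash
python3 - <<'E'
from h import *
import json
P=imaging.camera_params("wrist"); im=imaging.capture("wrist"); cv2.imwrite("pics/w1.png",im)
np.savez("w1.npz",K=P["intrinsics"],T=P["world_from_camera"])
s=r.sense(); print(s["time_s"],s["joints"].round(1),s["tcp_pos"],s["ee_rot"].round(3),s["wrist_force"],s["moment"])
E
```

```text
1.7 [  3.3  15.9   0.1  -0.1 -74.2 -75.7] [ 0.56829189 -0.12728437  0.28192239] [[-0.954 -0.301 -0.002]
 [-0.301  0.954  0.002]
 [ 0.001  0.002 -1.   ]] [-0.37886368  0.25742229 -0.82677586] [ 0.04669938 -0.00015541 -0.00994234]
```

View pics/w1.png

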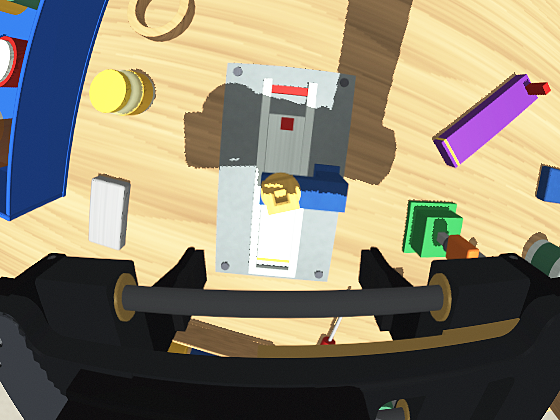

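```bash
python3 - <<'E'
import cv2
t=cv2.imread("pics/w1.png")
cv2.imwrite("pics/w1a.png",cv2.resize(t[155:225,240:335],(0,0),fx=8,fy=8,interpolation=cv2.INTER_CUBIC))
cv2.imwrite("pics/w1b.png",cv2.resize(t[190:270,395:495],(0,0),fx=7.5,fy=7.5,interpolation=cv2.INTER_CUBIC))
E
```

```text
(no output)
```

View pics/w1a.png

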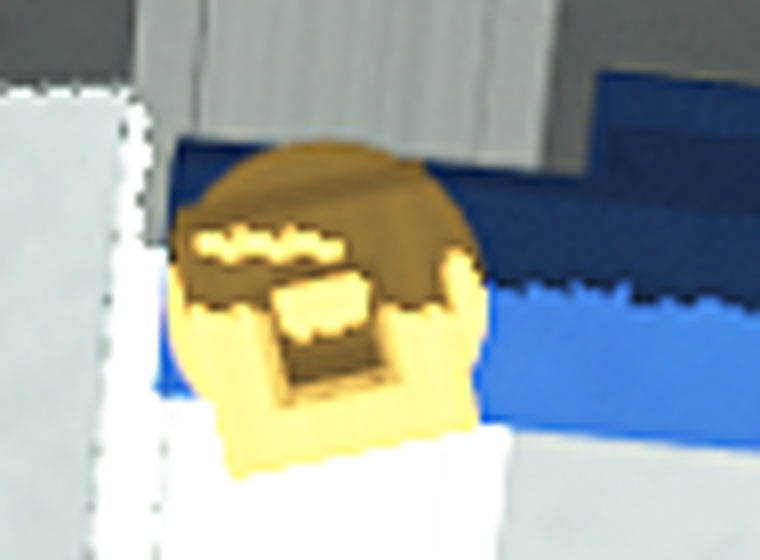

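View pics/w1b.png

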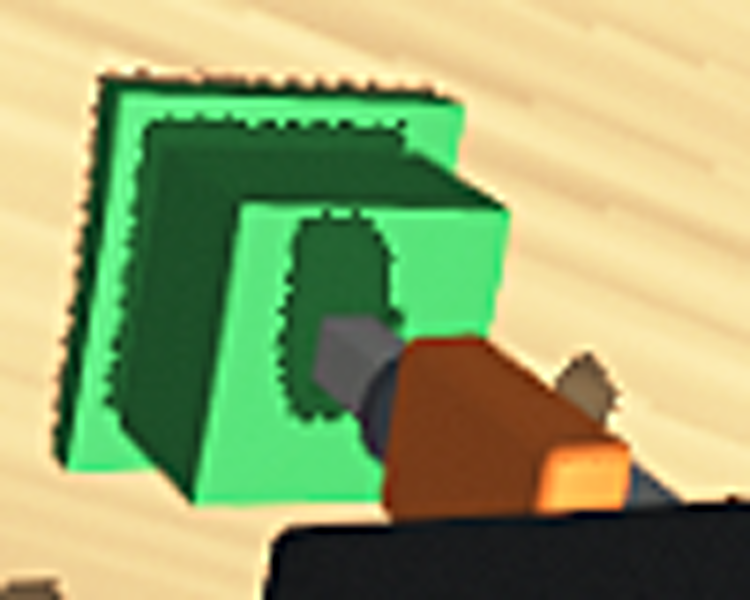

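```bash
python3 - <<'E'
from h import *
d=np.load("w1.npz");P=dict(intrinsics=d["K"],world_from_camera=d["T"])
def A(p):return (240+(p[0]+.5)/8-.5,155+(p[1]+.5)/8-.5)
def B(p):return (395+(p[0]+.5)/7.5-.5,190+(p[1]+.5)/7.5-.5)
def show(n,ps,z):
    q=np.array([onz("wrist",p,z,P)[:2] for p in ps])*1000
    e=np.diff(np.vstack([q,q[:1]]),axis=0)
    print(n,q.round(1).tolist(),"c",q.mean(0).round(1),"len",np.hypot(*e.T).round(1),"ang",np.degrees(np.arctan2(e[:,1],e[:,0])).round(1))
show("bed",[(229,63),(354.5,74),(326,281),(215,274)],.012)
show("headbottom edge",[A((235,475)),A((475,425))],.116)
show("head",[A((172,215)),A((235,475)),A((475,425)),A((425,170))],.116)
show("socket",[A((272,290)),A((285,405)),A((395,382)),A((370,272))],.116)
show("grip",[(281,118),(293.5,118),(293,130),(281,130)],.082)
show("redstop",[(273,86),(307,87)],.022)
show("racktop",[B((242,205)),B((510,210)),B((485,360)),B((195,503))],.05)
show("handletop",[B((550,447)),B((630,452)),B((622,512)),B((536,512))],.135)
show("rackfoot",[B((120,92)),B((463,103)),B((68,468))],.010)
E
```

```text
bed [[441.7, -240.9], [404.7, -78.9], [699.4, -16.3], [739.3, -180.0]] c [ 571.3 -129. ] len [166.2 301.3 168.5 303.8] ang [ 102.9   12.   -76.3 -168.4]
headbottom edge [[592.2, -134.9], [576.1, -106.8]] c [ 584.1 -120.8] len [32.3 32.3] ang [119.8 -60.2]
head [[561.1, -152.8], [592.2, -134.9], [576.1, -106.8], [545.8, -123.6]] c [ 568.8 -129.5] len [35.8 32.3 34.7 33. ] ang [  30.1  119.8 -151.   -62.2]
socket [[566.8, -137.6], [581.0, -131.4], [573.7, -118.6], [560.7, -126.2]] c [ 570.5 -128.5] len [15.5 14.7 15.1 12.9] ang [  23.5  119.8 -149.8  -61.8]
grip [[493.1, -152.9], [488.9, -139.8], [501.8, -136.2], [505.9, -148.8]] c [ 497.4 -144.4] len [13.7 13.4 13.3 13.4] ang [ 107.7   15.4  -72.3 -162.4]
redstop [[456.4, -175.2], [444.3, -133.6]] c [ 450.3 -154.4] len [43.4 43.4] ang [106.2 -73.8]
racktop [[551.7, 74.3], [534.9, 131.4], [563.9, 140.6], [608.3, 91.5]] c [564.7 109.4] len [59.5 30.4 66.2 59.2] ang [ 106.3   17.6  -47.9 -163.1]
handletop [[558.2, 97.0], [554.7, 113.1], [564.4, 117.3], [568.8, 100.2]] c [561.5 106.9] len [16.5 10.5 17.6 11.1] ang [ 102.    23.2  -75.6 -163.1]
rackfoot [[544.6, 61.5], [522.0, 138.0], [620.7, 84.2]] c [562.5  94.6] len [ 79.7 112.4  79.4] ang [ 106.5  -28.6 -163.4]
```

Emit:
move_arm(motion=[-1.88,5.65,0.5,0,0,0,-1,-1.88,5.65,1,0,0,0,-1,-1.88,5.65,1,0,0,0,-1,-1.88,5.65,1,0,0,0,-1,-1.88,5.65,1,0,0,0,-1,-1.88,5.65,1,0,0,0,-1,-1.88,5.65,1,0,0,0,-1,-1.88,5.65,1,0,0,0,-1])

```text
time_s: 2.37
tcp_pos: [0.5713, 0.1112, 0.2419]
ee_rot: [[-0.953, -0.302, -0.002], [-0.302, 0.953, 0.001], [0.002, 0.002, -1.0]]
wrist_force: [-0.8, -0.1, -0.0]
gripper_width: 0.997
```

```bash
python3 - <<'E'
from h import *
P=imaging.camera_params("wrist"); im=imaging.capture("wrist"); cv2.imwrite("pics/w2.png",im)
np.savez("w2.npz",K=P["intrinsics"],T=P["world_from_camera"])
s=r.sense(); print(s["time_s"],s["joints"].round(1),s["tcp_pos"],s["ee_rot"].round(3))
cv2.imwrite("pics/w2a.png",cv2.resize(im[180:300,210:350],(0,0),fx=5,fy=5,interpolation=cv2.INTER_CUBIC))
E
```

```text
2.4167 [ 26.8  17.1  -3.9  -0.1 -69.  -99.2] [0.57153584 0.11025975 0.24237583] [[-0.954 -0.301 -0.002]
 [-0.301  0.954  0.001]
 [ 0.001  0.002 -1.   ]]
```

View pics/w2.png

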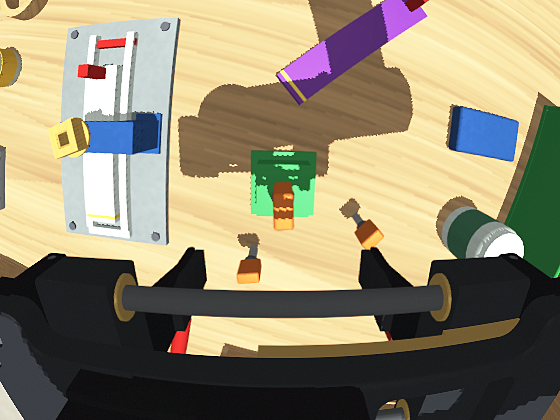

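View pics/w2a.png

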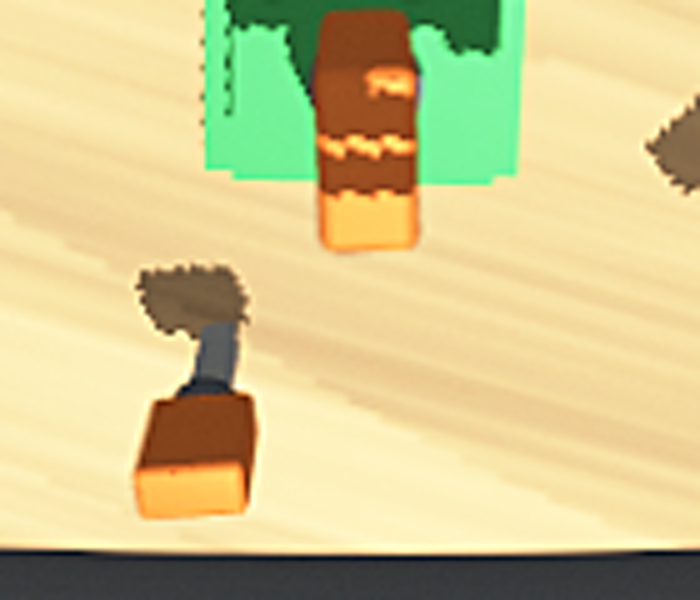

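```bash
python3 - <<'E'
from h import *
d=np.load("w2.npz");P=dict(intrinsics=d["K"],world_from_camera=d["T"])
def A(p):return (210+(p[0]+.5)/5-.5,180+(p[1]+.5)/5-.5)
def show(n,ps,z):
    q=np.array([onz("wrist",p,z,P)[:2] for p in ps])*1000
    e=np.diff(np.vstack([q,q[:1]]),axis=0)
    print(n,q.round(1).tolist(),"c",q.mean(0).round(1),"len",np.hypot(*e.T).round(1),"ang",np.degrees(np.arctan2(e[:,1],e[:,0])).round(1))
show("handletop",[A((316,68)),A((418,72)),A((420,250)),A((319,252))],.135)
im=cv2.imread("pics/w2.png")
m=hsvm(im,(3,120,60),(20,255,255)); m[:, :265]=0;m[:,305:]=0;m[:178]=0;m[235:]=0
cv2.imwrite("pics/m2.png",np.hstack([cv2.resize(m[180:240,260:310],(0,0),fx=8,fy=8,interpolation=0)]))
c=blobs(m)[0]; print(cv2.boundingRect(c), rect("wrist",c,.135,P))
show("foot",[A((205,168)),A((518,180)),],.01)
E
```

```text
handletop [[558.4, 97.6], [553.8, 114.4], [584.3, 124.8], [590.0, 107.9]] c [571.6 111.2] len [17.4 32.2 17.8 33.3] ang [ 105.3   18.8  -71.2 -162. ]
(273, 182, 21, 49) ((566.9794311523438, 109.52690124511719), (42.99883270263672, 17.579547882080078), 17.577999114990234)
foot [[620.9, 83.9], [599.9, 160.9]] c [610.4 122.4] len [79.8 79.8] ang [105.3 -74.7]
```

View pics/m2.png

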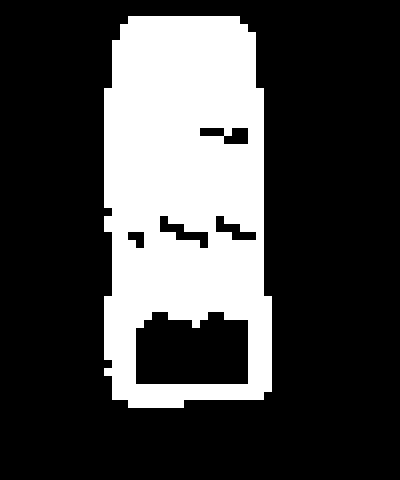

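Emit:
move_arm(motion=[0,0.02,1,0,0,0,-1,0,0.02,2,0,0,0,-1,0,0.02,3,0,0,0,-1,0,0.02,3.6,0,0,0,-1,0,0.02,3.85,0,0,0,-1,0,0.02,3.85,0,0,0,-1,0,0.02,3.85,0,0,0,-1])

```text
time_s: 3.0
tcp_pos: [0.5722, 0.1103, 0.0896]
ee_rot: [[-0.954, -0.3, 0.0], [-0.3, 0.954, 0.001], [-0.001, 0.001, -1.0]]
wrist_force: [0.4, -0.6, 0.7]
gripper_width: 1.0
```

```bash
python3 - <<'E'
from h import *
im=imaging.capture("wrist"); cv2.imwrite("pics/w3.png",im)
s=r.sense(); print(s["time_s"],s["tcp_pos"],s["wrist_force"],s["moment"],s["ee_rot"].round(4))
E
```

```text
3.05 [0.57273506 0.11088136 0.09055821] [ 0.4760946   0.60515174 -0.30447525] [-0.03471979 -0.04330795  0.00941772] [[-0.9538 -0.3004  0.0021]
 [-0.3004  0.9538  0.0023]
 [-0.0027  0.0015 -1.    ]]
```

View pics/w3.png

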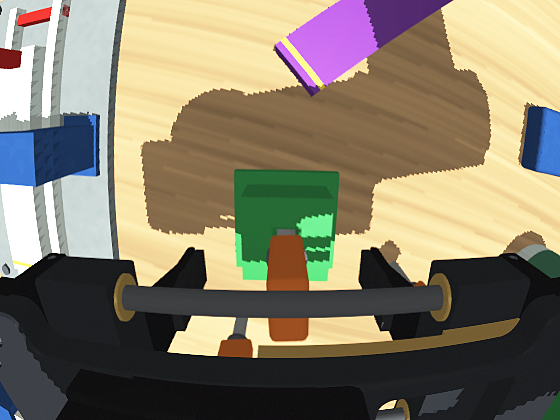

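Emit:
move_arm(motion=[0,0,0.05,0,0,0,1,0,0,0.05,0,0,0,1,0,0,0.05,0,0,0,1,0,0,0.05,0,0,0,1,0,0,0.05,0,0,0,1,0,0,0.05,0,0,0,1,0,0,0.05,0,0,0,1,0,0,0.05,0,0,0,1])

```text
time_s: 3.72
tcp_pos: [0.5727, 0.1109, 0.0885]
ee_rot: [[-0.954, -0.301, 0.002], [-0.301, 0.954, 0.002], [-0.003, 0.001, -1.0]]
wrist_force: [0.4, -0.5, -0.3]
gripper_width: 0.479
```

```bash
python3 - <<'E'
from h import *
s=r.sense(); print(s["time_s"],s["tcp_pos"],s["wrist_force"],s["moment"],s["ee_rot"].round(4),s["gripper_width"])
E
```

```text
3.7167 [0.57268584 0.1109453  0.08852473] [ 0.35210257 -0.53096468 -0.33035904] [-0.03833967 -0.02335736 -0.03241055] [[-0.9537 -0.3007  0.002 ]
 [-0.3007  0.9537  0.0022]
 [-0.0026  0.0015 -1.    ]] 0.4790604859572524
```

Emit:
move_arm(motion=[0,0,0,0,0,0,1,0,0,0,0,0,0,1,0,0,0,0,0,0,1,0,0,0,0,0,0,1,0,0,0,0,0,0,1,0,0,0,0,0,0,1,0,0,0,0,0,0,1])

```text
time_s: 4.3
tcp_pos: [0.5727, 0.1109, 0.0884]
ee_rot: [[-0.954, -0.301, 0.002], [-0.301, 0.954, 0.002], [-0.002, 0.001, -1.0]]
wrist_force: [0.4, 1.1, -0.6]
gripper_width: 0.205
```

```bash
python3 - <<'E'
from h import *
s=r.sense(); print(s["time_s"],s["tcp_pos"],s["wrist_force"],s["moment"],s["ee_rot"].round(4),s["gripper_width"])
E
```

```text
4.3 [0.57265587 0.11094059 0.08844592] [ 0.40693113  1.06620216 -0.58766364] [ 0.03921893 -0.03635754  0.00869608] [[-0.9537 -0.3006  0.0019]
 [-0.3006  0.9537  0.0022]
 [-0.0024  0.0015 -1.    ]] 0.20465361317969544
```

Gripped at 0.205 (17.8 mm, which fits the 18 mm handle). Lift.

Emit:
move_arm(motion=[0,0,-0.5,0,0,0,1,0,0,-1.2,0,0,0,1,0,0,-2,0,0,0,1,0,0,-2.8,0,0,0,1,0,0,-3.5,0,0,0,1,0,0,-3.5,0,0,0,1,0,0,-3.5,0,0,0,1])

```text
time_s: 4.88
tcp_pos: [0.5729, 0.111, 0.2301]
ee_rot: [[-0.954, -0.3, 0.005], [-0.3, 0.954, 0.004], [-0.006, 0.002, -1.0]]
wrist_force: [0.4, -0.5, -2.1]
gripper_width: 0.201
```

```bash
python3 - <<'E'
from h import *
P=imaging.camera_params("wrist")
im=imaging.capture("wrist"); cv2.imwrite("pics/w4.png",im)
si=imaging.capture("side"); 
s=r.sense(); print(s["time_s"],s["tcp_pos"],s["wrist_force"],s["moment"],s["ee_rot"].round(4),s["gripper_width"],s["joints"].round(1))
cv2.imwrite("pics/s4.png",cv2.resize(si[130:300,170:400],(0,0),fx=3.4,fy=3.4,interpolation=cv2.INTER_CUBIC))
E
```

```text
4.9833 [0.57135514 0.1104249  0.22701227] [-0.85652975 -0.6396731  -1.88534856] [0.01118186 0.03086583 0.0329936 ] [[-9.539e-01 -3.002e-01 -9.000e-04]
 [-3.002e-01  9.539e-01  1.800e-03]
 [ 3.000e-04  2.000e-03 -1.000e+00]] 0.20506168998911728 [ 26.8  17.7  -5.3  -0.1 -67.  -99.3]
```

View pics/w4.png

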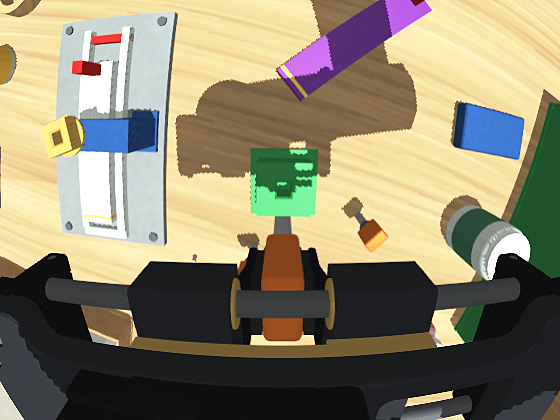

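View pics/s4.png

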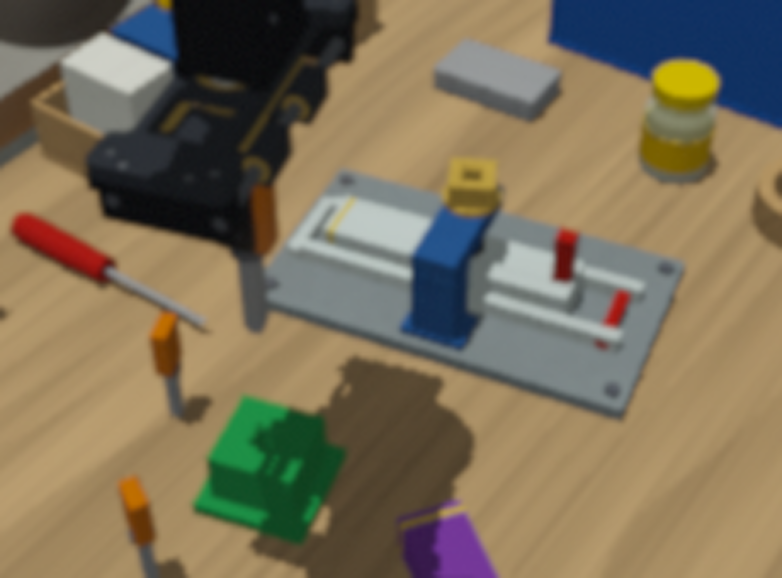

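Emit:
move_arm(motion=[0.6,-2,0,0,0,-1.4,1,1.2,-4,0,0,0,-2.8,1,1.82,-5.71,0,0,0,-4.2,1,1.82,-5.71,0,0,0,-5.6,1,1.82,-5.71,0,0,0,-7,1,1.82,-5.71,0,0,0,-8.4,1,1.82,-5.71,0,0,0,-9.8,1,1.82,-5.71,0,0,0,-11.2,1,1.82,-5.71,0,0,0,-12.6,1,1.82,-5.71,0,0,0,-14,1,1.82,-5.71,0,0,0,-15.4,1,1.82,-5.71,0,0,0,-16.8,1,1.82,-5.71,0,0,0,-18.2,1,1.82,-5.71,0,0,0,-19.6,1,1.82,-5.71,0,0,0,-20.4,1,1.82,-5.71,0,0,0,-20.4,1,1.82,-5.71,0,0,0,-20.4,1,1.82,-5.71,0,0,0,-20.4,1])

```text
time_s: 6.48
tcp_pos: [0.57, -0.1293, 0.2254]
ee_rot: [[0.49, -0.872, -0.003], [-0.872, -0.49, 0.002], [-0.003, 0.002, -1.0]]
wrist_force: [0.2, -0.5, -1.1]
gripper_width: 0.207
```

```bash
python3 - <<'E'
from h import *
P=imaging.camera_params("wrist")
im=imaging.capture("wrist"); cv2.imwrite("pics/w5.png",im)
np.savez("w5.npz",K=P["intrinsics"],T=P["world_from_camera"])
s=r.sense(); print(s["time_s"],s["tcp_pos"],s["wrist_force"],s["moment"],s["ee_rot"].round(4),s["gripper_width"],s["joints"].round(1))
cv2.imwrite("pics/w5a.png",cv2.resize(im[160:260,230:350],(0,0),fx=6,fy=6,interpolation=cv2.INTER_CUBIC))
E
```

```text
6.5333 [ 0.5701432  -0.12929099  0.22572593] [-0.05302822 -0.16062067 -1.39948696] [-0.04744795  0.17158703 -0.03863928] [[ 0.4905 -0.8714 -0.0025]
 [-0.8714 -0.4905  0.0019]
 [-0.0029  0.0013 -1.    ]] 0.20487508005151558 [  3.   18.1  -5.   -0.1 -67.1  26.4]
```

View pics/w5.png

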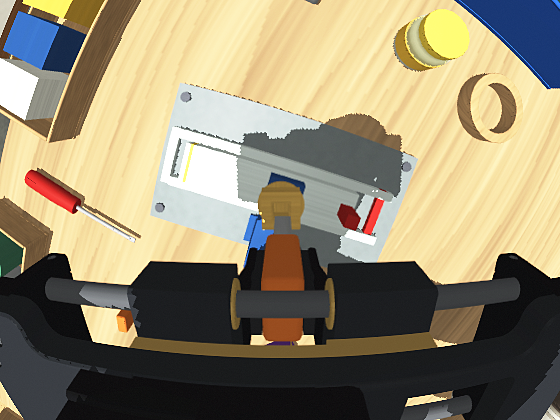

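View pics/w5a.png

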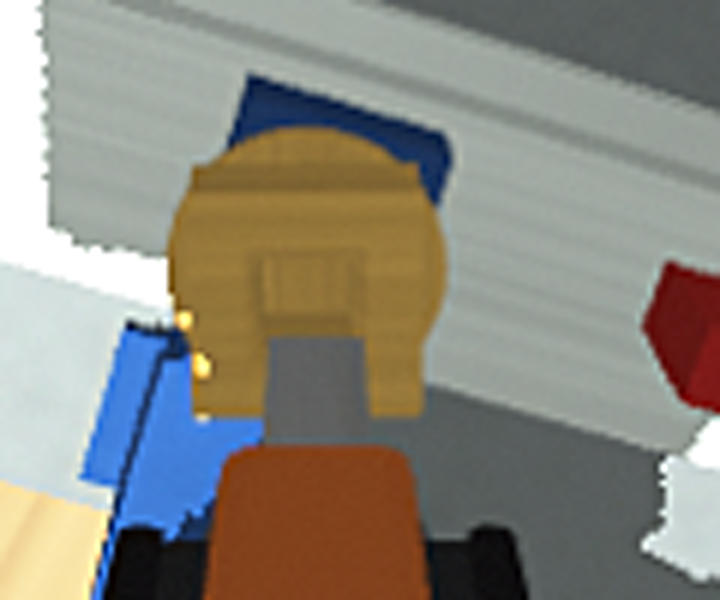

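```bash
python3 - <<'E'
from h import *
d=np.load("w5.npz");P=dict(intrinsics=d["K"],world_from_camera=d["T"])
s=r.sense();R=s["ee_rot"];t=s["tcp_pos"]
def A(p):return (230+(p[0]+.5)/6-.5,160+(p[1]+.5)/6-.5)
def show(n,ps,z):
    q=np.array([onz("wrist",A(p),z,P) for p in ps]); w=q[:,:2]*1000
    e=np.diff(np.vstack([w,w[:1]]),axis=0)
    print(n,"c",w.mean(0).round(1),"len",np.hypot(*e.T).round(1),"ang",np.degrees(np.arctan2(e[:,1],e[:,0])).round(1),"tool",((q-t)@R*1000)[:,:2].round(1).tolist())
show("head",[(193,190),(420,190),(422,417),(195,417)],.116)
show("headfront",[(193,165),(418,165)],.116)
show("socket",[(252,250),(362,250),(265,338),(357,338)],.116)
show("shankbot",[(267,340),(366,340)],.152)
show("shanktop",[(265,440),(368,440)],.205)
show("handletop",[(225,450),(410,450)],.2125)
E
```

```text
head c [ 570.2 -129.3] len [32.5 34.5 33.7 34.5] ang [-150.7  120.7   29.3  -61.2] tool [[17.7, -16.6], [17.6, 16.0], [-16.9, 16.8], [-16.9, -16.9]]
headfront c [ 580.7 -147.5] len [32.1 32.1] ang [-150.7   29.3] tool [[21.3, -16.5], [21.3, 15.6]]
socket c [ 570.8 -130.9] len [15.9 19.4 13.5 20.2] ang [-150.7   72.7 -150.7  -11.9] tool [[8.7, -8.2], [8.7, 7.7], [-4.6, -6.4], [-4.6, 7.1]]
shankbot c [ 572.2 -135.3] len [12.6 12.6] ang [-150.7   29.3] tool [[6.5, -5.2], [6.4, 7.4]]
shanktop c [ 575.4 -140.8] len [10.3 10.3] ang [-150.7   29.3] tool [[12.7, -4.2], [12.6, 6.1]]
handletop c [ 576.3 -142.3] len [17.8 17.8] ang [-150.7   29.3] tool [[14.4, -7.8], [14.4, 10.0]]
```

Emit:
move_arm(motion=[0,-0.03,0.3,0,0,0,1,0,-0.03,0.6,0,0,0,1,0,-0.03,0.75,0,0,0,1,0,-0.03,0.9,0,0,0,1,0,-0.03,0.9,0,0,0,1])

```text
time_s: 6.95
tcp_pos: [0.5707, -0.1285, 0.1884]
ee_rot: [[0.49, -0.872, -0.004], [-0.872, -0.49, 0.002], [-0.004, 0.003, -1.0]]
wrist_force: [-0.4, 0.3, -1.6]
gripper_width: 0.206
```

```bash
python3 - <<'E'
from h import *
P=imaging.camera_params("wrist")
im=imaging.capture("wrist")
s=r.sense(); print(s["time_s"],s["tcp_pos"],s["wrist_force"],s["moment"],s["gripper_width"])
cv2.imwrite("pics/w6a.png",cv2.resize(im[160:260,230:350],(0,0),fx=6,fy=6,interpolation=cv2.INTER_CUBIC))
E
```

```text
7.0 [ 0.57095758 -0.12865202  0.18933033] [-0.41079291  0.19071142 -0.69521012] [ 0.08456273  0.1504702  -0.0302427 ] 0.2077998738114152
```

View pics/w6a.png

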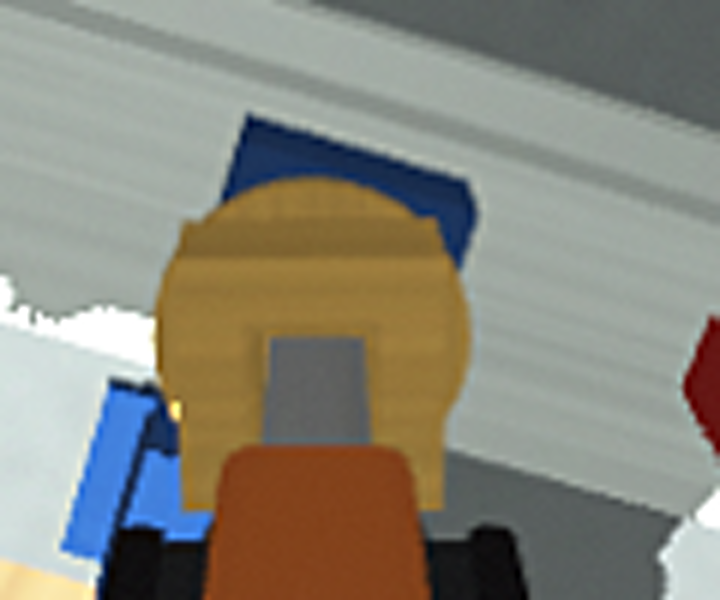

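Emit:
move_arm(motion=[0,-0.015,0.08,0,0,0,1,0,-0.015,0.16,0,0,0,1,0,-0.015,0.24,0,0,0,1,0,-0.015,0.32,0,0,0,1,0,-0.015,0.32,0,0,0,1])

```text
time_s: 7.42
tcp_pos: [0.5711, -0.1284, 0.1757]
ee_rot: [[0.49, -0.872, -0.005], [-0.872, -0.49, 0.002], [-0.004, 0.003, -1.0]]
wrist_force: [0.2, -0.6, -1.9]
gripper_width: 0.206
```

```bash
python3 - <<'E'
from h import *
P=imaging.camera_params("wrist")
im=imaging.capture("wrist")
s=r.sense(); print(s["time_s"],s["tcp_pos"],s["wrist_force"],s["moment"],s["gripper_width"])
cv2.imwrite("pics/w7a.png",cv2.resize(im[160:260,230:350],(0,0),fx=6,fy=6,interpolation=cv2.INTER_CUBIC))
E
```

```text
7.4667 [ 0.57126433 -0.12845166  0.17603132] [-0.41117965 -0.25202096 -1.00031623] [0.18614488 0.27589098 0.03781625] 0.20449058707359336
```

View pics/w7a.png

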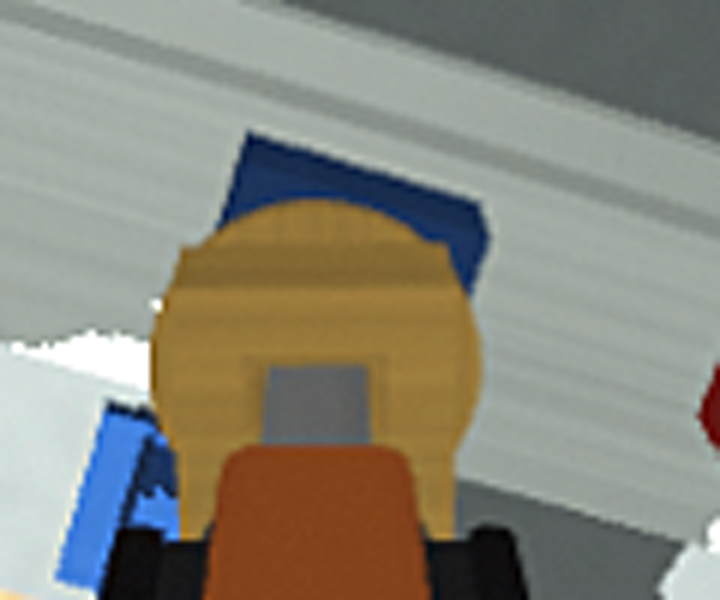

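```bash
cat > m.py <<'E'
from h import *
import sys
n=int(sys.argv[1]) if len(sys.argv)>1 else 8
F=[];M=[]
for i in range(n):
    imaging.capture("top"); s=r.sense(); F.append(s["wrist_force"]);M.append(s["moment"])
F=np.array(F);M=np.array(M)
R=s["ee_rot"]
print("t",s["time_s"],"tcp",s["tcp_pos"].round(4),"yaw",np.degrees(np.arctan2(R[1,0],R[0,0])).round(2),"j6",s["joints"][5].round(1),"\nF",F.mean(0).round(2),"M",M.mean(0).round(4),"sdMz",M[:,2].std().round(4),"w",s["gripper_width"].round(3))
E
python3 m.py 8
```

```text
Traceback (most recent call last):
  File "m.py", line 9, in <module>
    print("t",s["time_s"],"tcp",s["tcp_pos"].round(4),"yaw",np.degrees(np.arctan2(R[1,0],R[0,0])).round(2),"j6",s["joints"][5].round(1),"\nF",F.mean(0).round(2),"M",M.mean(0).round(4),"sdMz",M[:,2].std().round(4),"w",s["gripper_width"].round(3))
                                                                                                                                                                                                                         ^^^^^^^^^^^^^^^^^^^^^^^^
AttributeError: 'float' object has no attribute 'round'
```

```bash
sed -i 's/s\["gripper_width"\].round(3)/round(s["gripper_width"],3)/' m.py; python3 m.py 8
```

```text
t 8.2667 tcp [ 0.5714 -0.1284  0.1766] yaw -60.64 j6 26.3 
F [-0.62  0.53 -1.26] M [ 0.172   0.3244 -0.0049] sdMz 0.0276 w 0.206
```

```bash
cat > m.py <<'E'
from h import *
import sys
n=int(sys.argv[1]) if len(sys.argv)>1 else 8
F=[];M=[];E=[]
for i in range(n):
    imaging.capture("top"); s=r.sense(); F.append(s["wrist_force"]);M.append(s["moment"]);E.append(s["effort"][5])
F=np.array(F);M=np.array(M);E=np.array(E)
R=s["ee_rot"]
print("t",s["time_s"],"tcp",s["tcp_pos"].round(4),"yaw",np.degrees(np.arctan2(R[1,0],R[0,0])).round(2),"j6",s["joints"][5].round(1),"\nF",F.mean(0).round(2),"M",M.mean(0).round(4),"sdMz",M[:,2].std().round(4),"E6",E.mean().round(4),E.std().round(4),"w",round(s["gripper_width"],3))
E
python3 m.py 1
```

```text
t 8.3167 tcp [ 0.5714 -0.1284  0.1766] yaw -60.64 j6 26.3 
F [-0.52  0.36 -0.95] M [0.1734 0.3813 0.0483] sdMz 0.0 E6 -0.0023 0.0 w 0.204
```

Emit:
move_arm(motion=[0,0,0,0,0,1,1,0,0,0,0,0,2,1,0,0,0,0,0,3,1,0,0,0,0,0,4,1,0,0,0,0,0,5,1,0,0,0,0,0,5,1])

```text
time_s: 8.82
tcp_pos: [0.5711, -0.128, 0.1765]
ee_rot: [[0.075, -0.997, -0.004], [-0.997, -0.075, 0.002], [-0.003, 0.004, -1.0]]
wrist_force: [-1.3, 1.7, -1.0]
gripper_width: 0.207
```

```bash
python3 m.py 8
```

```text
t 9.2167 tcp [ 0.5712 -0.1281  0.1765] yaw -85.61 j6 1.3 
F [-2.14  2.54 -0.51] M [1.0023 0.7066 0.0083] sdMz 0.0178 E6 -0.0383 0.0583 w 0.203
```

```bash
sed -i 's/"w",round/"Es",E.round(3).tolist(),"w",round/' m.py
```

Emit:
move_arm(motion=[-0.012,0.008,0,0,0,0.7,1,-0.012,0.008,0,0,0,1.4,1,-0.012,0.008,0,0,0,2,1,-0.012,0.008,0,0,0,2,1])

```text
time_s: 9.55
tcp_pos: [0.5711, -0.1279, 0.1765]
ee_rot: [[-0.098, -0.995, -0.004], [-0.995, 0.098, 0.002], [-0.001, 0.004, -1.0]]
wrist_force: [-0.9, 0.7, -1.6]
gripper_width: 0.21
```

```bash
python3 m.py 8
```

```text
t 9.95 tcp [ 0.571  -0.1278  0.1765] yaw -95.58 j6 -8.7 
F [-0.16  0.99 -2.05] M [0.2946 0.2275 0.0137] sdMz 0.0432 E6 -0.0347 0.035 Es [-0.125, -0.041, -0.02, -0.016, -0.017, -0.018, -0.02, -0.021] w 0.205
```

Emit:
move_arm(motion=[0,0,0,0,0,0.7,1,0,0,0,0,0,1.4,1,0,0,0,0,0,2,1,0,0,0,0,0,2,1,0,0,0,0,0,2,1])

```text
time_s: 10.37
tcp_pos: [0.5711, -0.1278, 0.1765]
ee_rot: [[-0.267, -0.964, -0.004], [-0.964, 0.267, 0.002], [-0.001, 0.004, -1.0]]
wrist_force: [-0.4, 1.5, -2.5]
gripper_width: 0.205
```

```bash
python3 m.py 4
```

```text
t 10.5667 tcp [ 0.5711 -0.1278  0.1765] yaw -105.54 j6 -18.6 
F [-0.17  0.71 -2.07] M [0.274  0.1974 0.0019] sdMz 0.0143 E6 -0.0184 0.003 Es [-0.024, -0.016, -0.016, -0.018] w 0.206
```

Emit:
move_arm(motion=[0,0,0,0,0,0.7,1,0,0,0,0,0,1.4,1,0,0,0,0,0,2,1,0,0,0,0,0,2,1,0,0,0,0,0,2,1])

```text
time_s: 10.98
tcp_pos: [0.5711, -0.1279, 0.1765]
ee_rot: [[-0.43, -0.903, -0.003], [-0.903, 0.43, 0.002], [-0.0, 0.004, -1.0]]
wrist_force: [-1.5, 0.7, -2.5]
gripper_width: 0.202
```

```bash
python3 m.py 4
```

```text
t 11.1833 tcp [ 0.5711 -0.1278  0.1765] yaw -115.5 j6 -28.6 
F [ 0.13  0.38 -2.18] M [0.2861 0.187  0.0437] sdMz 0.0295 E6 -0.0335 0.0027 Es [-0.038, -0.031, -0.032, -0.033] w 0.208
```

Emit:
move_arm(motion=[0,0,0,0,0,0.5,1,0,0,0,0,0,0.8,1,0,0,0,0,0,1,1,0,0,0,0,0,1,1,0,0,0,0,0,1,1])

```text
time_s: 11.6
tcp_pos: [0.5711, -0.1278, 0.1765]
ee_rot: [[-0.507, -0.862, -0.003], [-0.862, 0.507, 0.002], [0.0, 0.004, -1.0]]
wrist_force: [-0.1, 1.5, -1.8]
gripper_width: 0.206
```

```bash
python3 m.py 5
```

```text
t 11.85 tcp [ 0.5711 -0.1278  0.1765] yaw -120.48 j6 -33.6 
F [-0.06  0.94 -1.86] M [0.3016 0.1733 0.0763] sdMz 0.0147 E6 -0.0805 0.0008 Es [-0.081, -0.079, -0.08, -0.081, -0.082] w 0.201
```

Emit:
move_arm(motion=[0,0,0,0,0,-1.2,1,0,0,0,0,0,-2.4,1,0,0,0,0,0,-3.6,1,0,0,0,0,0,-4.8,1,0,0,0,0,0,-6,1,0,0,0,0,0,-6,1,0,0,0,0,0,-5,1,0,0,0,0,0,-4,1,0,0,0,0,0,-3,1,0,0,0,0,0,-2.7,1,0,0,0,0,0,-2.5,1,0,0,0,0,0,-2.5,1,0,0,0,0,0,-2.5,1])

```text
time_s: 12.93
tcp_pos: [0.5711, -0.1278, 0.1766]
ee_rot: [[-0.309, -0.951, -0.003], [-0.951, 0.309, 0.002], [-0.001, 0.004, -1.0]]
wrist_force: [-1.5, 0.5, -1.0]
gripper_width: 0.202
```

```bash
python3 m.py 3
```

```text
t 13.0833 tcp [ 0.5711 -0.1279  0.1766] yaw -107.99 j6 -21.1 
F [-0.35  1.03 -0.3 ] M [0.4077 0.437  0.0351] sdMz 0.0099 E6 -0.0407 0.0025 Es [-0.044, -0.04, -0.038] w 0.202
```

Emit:
move_arm(motion=[0,0,0,0,0,0.5,1,0,0,0,0,0,0.8,1,0,0,0,0,0,1,1,0,0,0,0,0,1,1,0,0,0,0,0,1,1])

```text
time_s: 13.5
tcp_pos: [0.5711, -0.1278, 0.1766]
ee_rot: [[-0.39, -0.921, -0.003], [-0.921, 0.39, 0.002], [-0.0, 0.004, -1.0]]
wrist_force: [-1.3, 1.1, -0.2]
gripper_width: 0.204
```

```bash
python3 m.py 3
```

```text
t 13.65 tcp [ 0.5711 -0.1279  0.1767] yaw -112.97 j6 -26.1 
F [-0.94  0.59 -0.95] M [0.3908 0.355  0.0458] sdMz 0.0143 E6 -0.0507 0.0012 Es [-0.052, -0.05, -0.05] w 0.207
```

Emit:
move_arm(motion=[0,0,0,0,0,0.5,1,0,0,0,0,0,0.8,1,0,0,0,0,0,1,1,0,0,0,0,0,1,1,0,0,0,0,0,1,1])

```text
time_s: 14.07
tcp_pos: [0.5711, -0.1279, 0.1767]
ee_rot: [[-0.469, -0.883, -0.003], [-0.883, 0.469, 0.002], [0.0, 0.004, -1.0]]
wrist_force: [-0.0, 0.7, -1.2]
gripper_width: 0.204
```

```bash
python3 m.py 3
```

```text
t 14.2167 tcp [ 0.5711 -0.1278  0.1767] yaw -117.95 j6 -31.1 
F [-1.28  1.46 -0.57] M [0.4288 0.357  0.0949] sdMz 0.0284 E6 -0.07 0.0009 Es [-0.071, -0.069, -0.069] w 0.199
```

Emit:
move_arm(motion=[0,0,0,0,0,-1.3,1,0,0,0,0,0,-2.6,1,0,0,0,0,0,-3.9,1,0,0,0,0,0,-5.2,1,0,0,0,0,0,-6.5,1,0,0,0,0,0,-7.8,1,0,0,0,0,0,-8,1,0,0,0,0,0,-7,1,0,0,0,0,0,-6,1,0,0,0,0,0,-5.2,1,0,0,0,0,0,-5,1,0,0,0,0,0,-5,1,0,0,0,0,0,-5,1])

```text
time_s: 15.3
tcp_pos: [0.5712, -0.1279, 0.1766]
ee_rot: [[-0.051, -0.999, -0.003], [-0.999, 0.051, 0.002], [-0.001, 0.003, -1.0]]
wrist_force: [-0.9, 0.0, -1.6]
gripper_width: 0.204
```

```bash
python3 m.py 2
```

```text
t 15.4 tcp [ 0.5712 -0.1279  0.1766] yaw -92.93 j6 -6.0 
F [-0.44  0.15 -2.16] M [ 0.0837  0.2028 -0.0148] sdMz 0.0158 E6 -0.0031 0.0021 Es [-0.005, -0.001] w 0.203
```

Emit:
move_arm(motion=[0,0,0,0,0,0.5,1,0,0,0,0,0,0.8,1,0,0,0,0,0,1,1,0,0,0,0,0,1,1,0,0,0,0,0,1,1])

```text
time_s: 15.82
tcp_pos: [0.571, -0.1279, 0.1766]
ee_rot: [[-0.137, -0.991, -0.004], [-0.991, 0.137, 0.002], [-0.001, 0.004, -1.0]]
wrist_force: [-1.2, 1.2, -1.3]
gripper_width: 0.209
```

```bash
python3 m.py 3
```

```text
t 15.9667 tcp [ 0.5711 -0.1279  0.1766] yaw -97.91 j6 -11.0 
F [-0.66  1.42 -1.26] M [0.4022 0.4331 0.0509] sdMz 0.0134 E6 -0.0436 0.0009 Es [-0.045, -0.043, -0.043] w 0.206
```

Emit:
move_arm(motion=[0,0,0,0,0,0.5,1,0,0,0,0,0,0.8,1,0,0,0,0,0,1,1,0,0,0,0,0,1,1,0,0,0,0,0,1,1])

```text
time_s: 16.38
tcp_pos: [0.5711, -0.1278, 0.1766]
ee_rot: [[-0.223, -0.975, -0.003], [-0.975, 0.223, 0.002], [-0.001, 0.004, -1.0]]
wrist_force: [-0.6, 0.5, -0.8]
gripper_width: 0.209
```

```bash
python3 m.py 3
```

```text
t 16.5333 tcp [ 0.5711 -0.1278  0.1766] yaw -102.89 j6 -16.0 
F [-0.96  1.   -0.79] M [0.4244 0.3579 0.0403] sdMz 0.023 E6 -0.0433 0.001 Es [-0.045, -0.043, -0.043] w 0.204
```

Emit:
move_arm(motion=[0,0,0,0,0,0.5,1,0,0,0,0,0,0.8,1,0,0,0,0,0,1,1,0,0,0,0,0,1,1,0,0,0,0,0,1,1])

```text
time_s: 16.95
tcp_pos: [0.5711, -0.1278, 0.1766]
ee_rot: [[-0.307, -0.952, -0.003], [-0.952, 0.307, 0.002], [-0.001, 0.004, -1.0]]
wrist_force: [-0.1, 0.8, -1.2]
gripper_width: 0.202
```

```bash
python3 m.py 3
```

```text
t 17.1 tcp [ 0.5711 -0.1278  0.1766] yaw -107.87 j6 -21.0 
F [-0.78  0.93 -1.16] M [0.3991 0.337  0.0456] sdMz 0.012 E6 -0.0433 0.001 Es [-0.045, -0.042, -0.043] w 0.203
```

Emit:
move_arm(motion=[0,0,0,0,0,0.8,1,0,0,0,0,0,1.6,1,0,0,0,0,0,2.4,1,0,0,0,0,0,3.1,1,0,0,0,0,0,3.6,1,0,0,0,0,0,3.9,1,0,0,0,0,0,4.1,1,0,0,0,0,0,4.1,1,0,0,0,0,0,4.1,1])

```text
time_s: 17.85
tcp_pos: [0.5711, -0.1279, 0.1766]
ee_rot: [[-0.62, -0.784, -0.003], [-0.784, 0.62, 0.002], [0.001, 0.004, -1.0]]
wrist_force: [0.0, -0.4, -0.3]
gripper_width: 0.204
```

```bash
python3 m.py 3
```

```text
t 18.0 tcp [ 0.5711 -0.1279  0.1766] yaw -128.35 j6 -41.5 
F [-0.69  0.95 -1.04] M [0.3683 0.2607 0.1197] sdMz 0.0063 E6 -0.1107 0.0008 Es [-0.112, -0.11, -0.11] w 0.208
```

Emit:
move_arm(motion=[0,0,0,0,0,-0.7,1,0,0,0,0,0,-1.4,1,0,0,0,0,0,-1.4,1,0,0,-0.2,0,0,-1.4,1,0,0,-0.5,0,0,-1.4,1,0,0,-0.9,0,0,-1.4,1,0,0,-1.4,0,0,-1.4,1,0,0,-1.7,0,0,-1.4,1,0,0,-1.7,0,0,-1.4,1])

```text
time_s: 18.75
tcp_pos: [0.5734, -0.1284, 0.2488]
ee_rot: [[-0.521, -0.854, 0.005], [-0.854, 0.521, 0.001], [-0.003, -0.004, -1.0]]
wrist_force: [0.8, -0.1, -1.0]
gripper_width: 0.209
```

```bash
python3 m.py 1; python3 - <<'E'
from h import *
im=imaging.capture("wrist"); cv2.imwrite("pics/w8.png",im)
s=r.sense();R=s["ee_rot"];print(s["joints"].round(1))
T=np.array([.5727,.1109,.2]); d=R.T@(T-s["tcp_pos"]); yaw=np.degrees(np.arctan2(R[1,0],R[0,0]))
print("units",(d/.04).round(3),"turn", (-(-162.5-yaw)/5).round(2))
E
```

```text
t 18.8 tcp [ 0.5723 -0.1281  0.2467] yaw -121.4 j6 -34.5 
F [-1.35  0.43 -1.54] M [ 0.0393  0.0724 -0.0176] sdMz 0.0 E6 -0.0045 0.0 Es [-0.005] w 0.204
[  3.1  17.4  -3.1  -0.1 -69.6 -34.5]
units [-5.112  3.08   1.138] turn 8.22
```

View pics/w8.png

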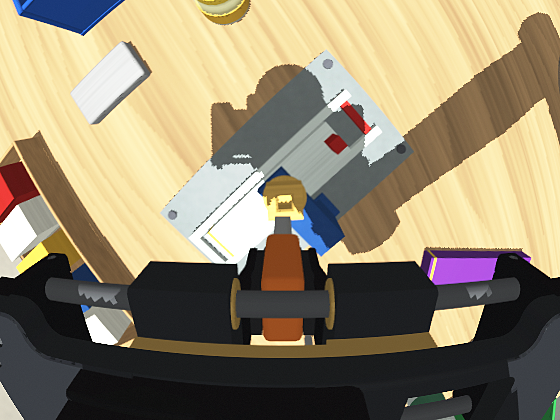

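Emit:
move_arm(motion=[-0.8,0.5,0,0,0,1,1,-1.6,1,0,0,0,2.2,1,-2.4,1.5,0,0,0,3.4,1,-3.2,2,0.2,0,0,4.6,1,-4,2.5,0.5,0,0,5.8,1,-4.8,3,0.8,0,0,7,1,-5.11,3.08,1.1,0,0,8.22,1,-5.11,3.08,1.1,0,0,8.22,1,-5.11,3.08,1.1,0,0,8.22,1,-5.11,3.08,1.1,0,0,8.22,1])

```text
time_s: 19.68
tcp_pos: [0.5725, 0.1101, 0.2011]
ee_rot: [[-0.953, -0.301, -0.003], [-0.301, 0.953, 0.001], [0.003, 0.002, -1.0]]
wrist_force: [-0.0, 0.8, -1.5]
gripper_width: 0.208
```

```bash
python3 - <<'E'
from h import *
im=imaging.capture("wrist"); cv2.imwrite("pics/w9.png",im[120:300,180:400].repeat(3,0).repeat(3,1))
s=r.sense();R=s["ee_rot"];print(s["time_s"],s["tcp_pos"],R.round(4))
T=np.array([.5727,.1109,.1]); d=R.T@(T-s["tcp_pos"]); yaw=np.degrees(np.arctan2(R[1,0],R[0,0]))
print("units",(d/.04).round(3),"turn", (-(-162.5-yaw)/5).round(2))
E
```

```text
19.7333 [0.57274269 0.1098518  0.20165646] [[-0.9538 -0.3005 -0.0022]
 [-0.3005  0.9538  0.0018]
 [ 0.0015  0.0023 -1.    ]]
units [-0.011  0.019  2.541] turn -0.0
```

View pics/w9.png

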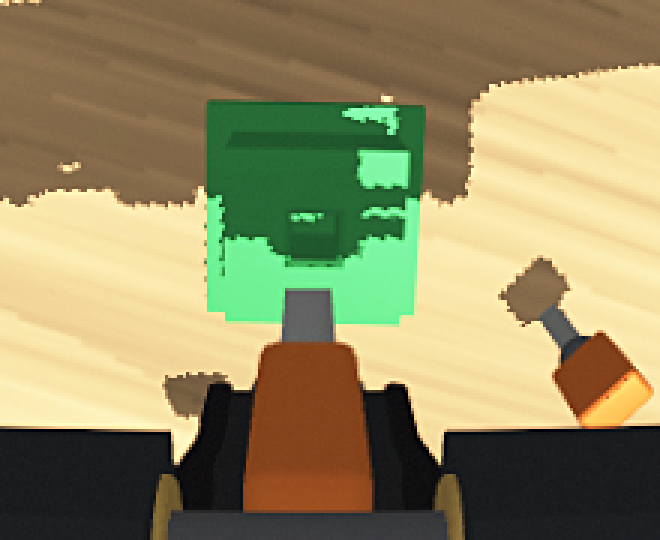

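Emit:
move_arm(motion=[-0.01,0.02,0.6,0,0,0,1,-0.01,0.02,1.2,0,0,0,1,-0.01,0.02,1.6,0,0,0,1,-0.01,0.02,2,0,0,0,1,-0.01,0.02,2.4,0,0,0,1,-0.01,0.02,2.7,0,0,0,1,-0.01,0.02,2.78,0,0,0,1,-0.01,0.02,2.78,0,0,0,1])

```text
time_s: 20.4
tcp_pos: [0.5765, 0.1118, 0.0918]
ee_rot: [[-0.954, -0.3, 0.007], [-0.3, 0.954, 0.006], [-0.009, 0.004, -1.0]]
wrist_force: [5.5, 3.5, -5.0]
gripper_width: 0.207
```

```bash
python3 m.py 2
```

```text
t 20.5 tcp [0.5764 0.1118 0.0918] yaw -162.55 j6 -99.1 
F [ 5.23  3.28 -5.04] M [ 1.1514 -1.8863 -0.0417] sdMz 0.0254 E6 0.0256 0.0003 Es [0.025, 0.026] w 0.207
```

```bash
python3 - <<'E'
from h import *
im=imaging.capture("wrist"); cv2.imwrite("pics/w10.png",im)
si=imaging.capture("side"); 
cv2.imwrite("pics/s10.png",cv2.resize(si[130:300,170:400],(0,0),fx=3.4,fy=3.4,interpolation=cv2.INTER_CUBIC))
E
```

```text
(no output)
```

View pics/w10.png

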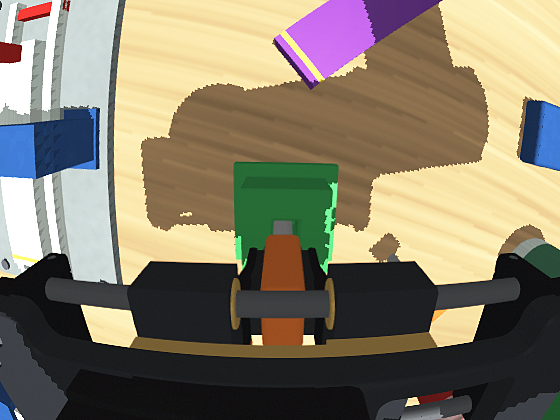

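View pics/s10.png

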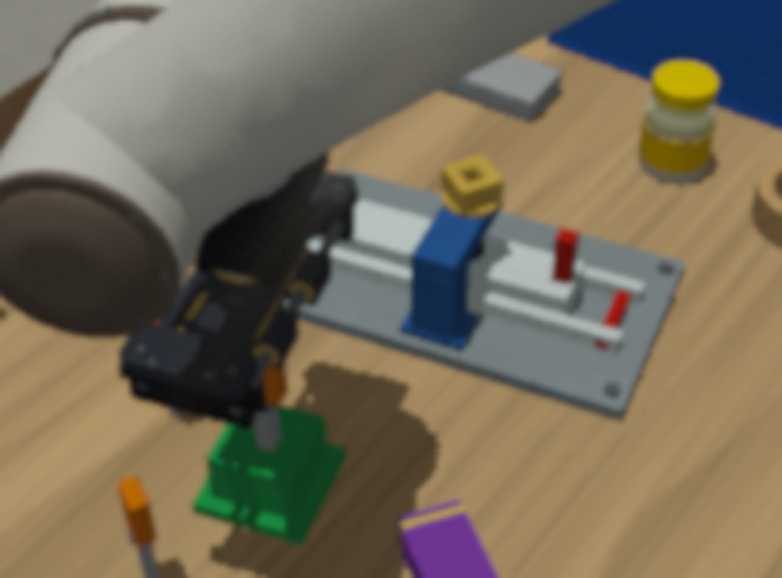

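```bash
python3 - <<'E'
from h import *
a=cv2.imread("pics/w3.png")[150:300,215:355];b=cv2.imread("pics/w10.png")[150:300,215:355]
b=cv2.convertScaleAbs(b,alpha=1.5,beta=20)
cv2.imwrite("pics/cmp.png",np.hstack([cv2.resize(x,(0,0),fx=2.8,fy=3.8,interpolation=cv2.INTER_CUBIC) for x in(a,b)]))
s=r.sense();print(s["joints"].round(2),s["effort"].round(2),s["ee_rot"].round(4))
E
```

```text
[ 26.69  25.26 -15.04  -0.19 -49.16 -99.12] [-1.220e+00 -4.053e+01  1.319e+01  3.600e+00 -2.270e+00  3.000e-02] [[-0.9539 -0.2999  0.0072]
 [-0.2999  0.954   0.0064]
 [-0.0088  0.0039 -1.    ]]
```

View pics/cmp.png

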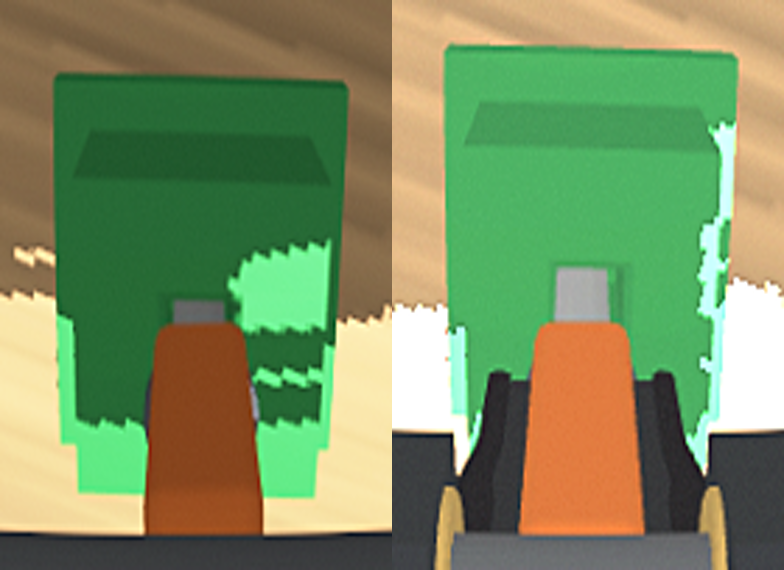

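Emit:
move_arm(motion=[0,0,0,0,0,0,1,0,0,0,0,0,0,1,0,0,0,0,0,0,1])

```text
time_s: 20.85
tcp_pos: [0.5769, 0.1118, 0.0922]
ee_rot: [[-0.954, -0.299, 0.008], [-0.299, 0.954, 0.008], [-0.01, 0.005, -1.0]]
wrist_force: [0.1, 4.7, -2.4]
gripper_width: 0.21
```

```bash
python3 m.py 2
```

```text
t 20.95 tcp [0.5769 0.1119 0.0922] yaw -162.56 j6 -99.1 
F [ 0.83  3.61 -2.24] M [ 1.3443 -0.1919 -0.0111] sdMz 0.0135 E6 0.0276 0.0007 Es [0.028, 0.027] w 0.205
```

Emit:
move_arm(motion=[-0.01,0.025,0,0,0,0,1,-0.01,0.025,0.03,0,0,0,1,-0.01,0.025,0.05,0,0,0,1])

```text
time_s: 21.2
tcp_pos: [0.5768, 0.1122, 0.0902]
ee_rot: [[-0.954, -0.3, 0.008], [-0.3, 0.954, 0.006], [-0.009, 0.003, -1.0]]
wrist_force: [-0.7, -0.1, -1.4]
gripper_width: 0.209
```

```bash
python3 m.py 2
```

```text
t 21.3 tcp [0.5767 0.1123 0.09  ] yaw -162.56 j6 -99.2 
F [ 0.48 -0.06 -1.26] M [-0.0587 -0.1434  0.0161] sdMz 0.0112 E6 -0.0002 0.0004 Es [0.0, -0.001] w 0.205
```

Emit:
move_arm(motion=[0,0,0,0,0,0,0,0,0,0,0,0,0,0,0,0,0,0,0,0,0,0,0,0,0,0,0,0,0,0,0,0,0,0,0,0,0,0,0,0,0,0,0,0,0,0,0,0,0])

```text
time_s: 21.88
tcp_pos: [0.5767, 0.1123, 0.0901]
ee_rot: [[-0.954, -0.3, 0.008], [-0.3, 0.954, 0.006], [-0.009, 0.004, -1.0]]
wrist_force: [-0.4, 0.2, -0.1]
gripper_width: 0.493
```

```bash
python3 - <<'E'
from h import *
im=imaging.capture("wrist"); cv2.imwrite("pics/w11.png",cv2.resize(im[130:350,180:400],(0,0),fx=2.7,fy=2.7))
s=r.sense();print(s["time_s"],s["tcp_pos"],s["wrist_force"],s["gripper_width"])
E
```

```text
21.9333 [0.57672729 0.11233536 0.09008037] [-0.12913843  0.04668281 -0.37235438] 0.4985318775862797
```

View pics/w11.png

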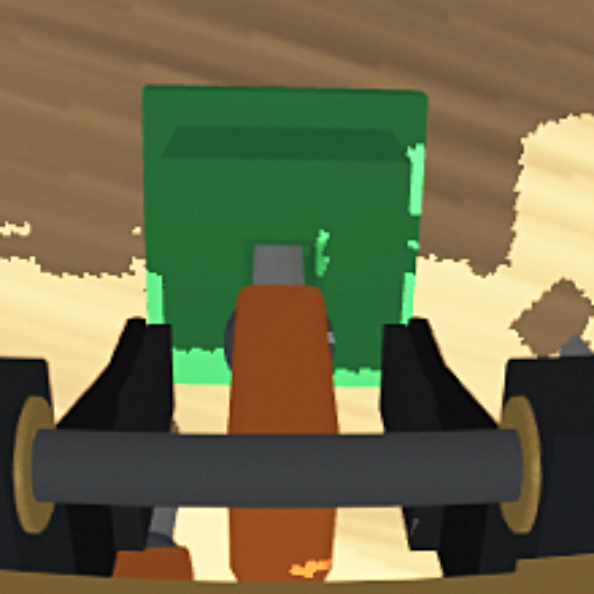

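Emit:
move_arm(motion=[0,0,-0.5,0,0,0,0,0,0,-1.2,0,0,0,0,0,0,-2.1,0,0,0,-0.5,0,0,-3,0,0,0,-0.5,0,0,-3.8,0,0,0,-0.5,0,0,-3.8,0,0,0,-0.5,0,0,-3.8,0,0,0,-0.5])

```text
time_s: 22.52
tcp_pos: [0.5764, 0.1119, 0.2447]
ee_rot: [[-0.954, -0.3, 0.013], [-0.3, 0.954, 0.009], [-0.015, 0.004, -1.0]]
wrist_force: [-0.7, 0.4, -0.5]
gripper_width: 0.73
```

```bash
python3 - <<'E'
from h import *
P=imaging.camera_params("wrist")
im=imaging.capture("wrist"); np.savez("w12.npz",K=P["intrinsics"],T=P["world_from_camera"])
cv2.imwrite("pics/w12.png",im)
cv2.imwrite("pics/w12a.png",cv2.resize(im[180:300,210:350],(0,0),fx=5,fy=5,interpolation=cv2.INTER_CUBIC))
si=imaging.capture("side"); 
cv2.imwrite("pics/s12.png",cv2.resize(si[180:330,190:390],(0,0),fx=4,fy=4,interpolation=cv2.INTER_CUBIC))
s=r.sense();print(s["time_s"],s["tcp_pos"],s["wrist_force"],s["gripper_width"])
E
```

```text
22.6167 [0.57485342 0.11129503 0.24120352] [ 0.11002437 -0.19435813  0.00786081] 0.7422983601754909
```

View pics/w12a.png

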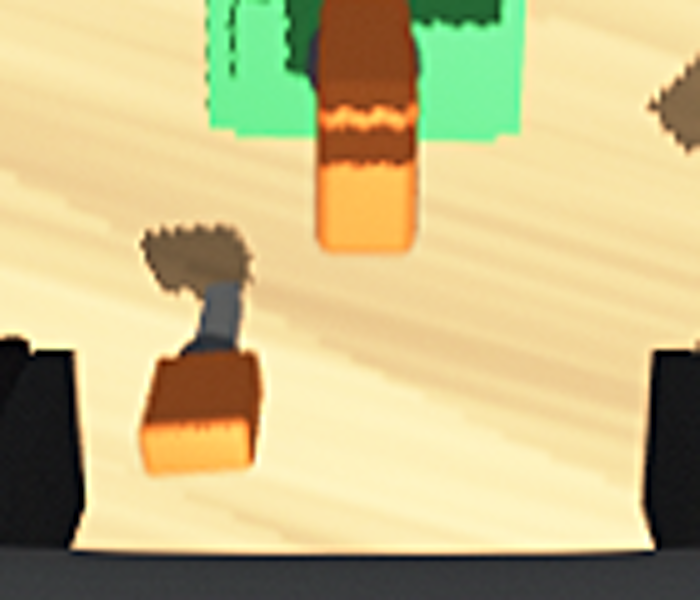

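View pics/s12.png

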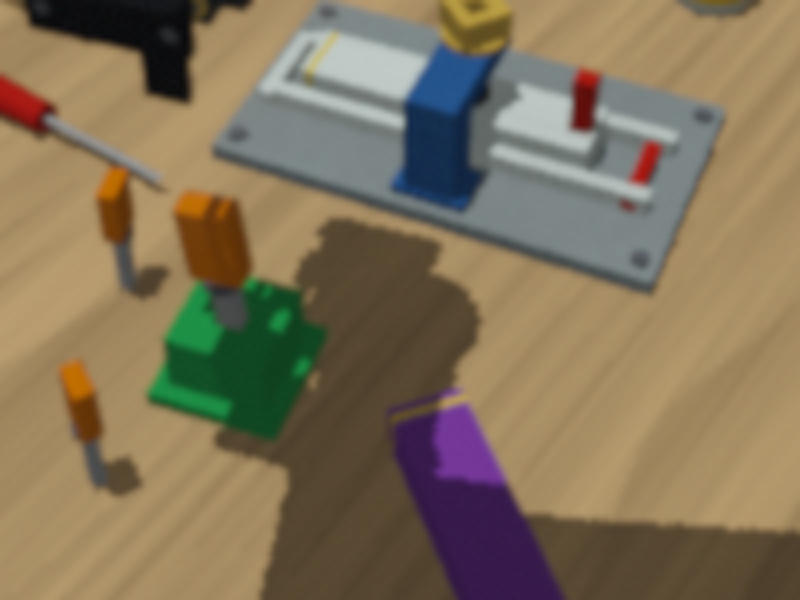

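```bash
python3 - <<'E'
from h import *
d=np.load("w12.npz");P=dict(intrinsics=d["K"],world_from_camera=d["T"])
def A(p):return (210+(p[0]+.5)/5-.5,180+(p[1]+.5)/5-.5)
for n,p,z in [("far",(320,252),.135),("far",(412,252),.135),("near",(318,85),.135),("near",(416,85),.135),("footfar",(210,128),.01),("footfar",(520,138),.01)]:
    print(n,(onz("wrist",A(p),z,P)*1000).round(1))
E
```

```text
far [597.9 109.8 135. ]
far [593.  125.5 135. ]
near [568.6 100.5 135. ]
near [563.5 116.6 135. ]
footfar [619.9  84.5  10. ]
footfar [598.9 160.8  10. ]
```

View pics/w12.png

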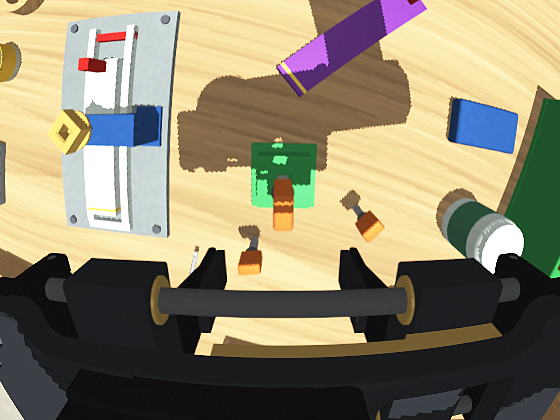

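```bash
python3 - <<'E'
from h import *
s=r.sense();R=s["ee_rot"];print(s["tcp_pos"],R.round(4)); print((R.T@(np.array([.5767,.1123,.090])-s["tcp_pos"])/.04).round(3))
print("tilt to level (tool rotvec deg):", np.degrees(np.cross([0,0,1],R.T@[0,0,-1])).round(2))
E
```

```text
[0.57485342 0.11129503 0.24120352] [[-0.9541 -0.2995  0.006 ]
 [-0.2995  0.9541  0.006 ]
 [-0.0076  0.0039 -1.    ]]
[-0.023 -0.005  3.78 ]
tilt to level (tool rotvec deg): [ 0.23  0.43 -0.  ]
```

Emit:
move_arm(motion=[-0.02,0,0.9,0,0,0,-0.3,-0.02,0,1.8,0,0,0,-0.3,-0.02,0,2.7,0,0,0,-0.3,-0.02,0,3.4,0,0,0,-0.3,-0.02,0,3.78,0,0,0,-0.3,-0.02,0,3.78,0,0,0,-0.3,-0.02,0,3.78,0,0,0,1,-0.02,0,3.78,0,0,0,1,-0.02,0,3.78,0,0,0,1,-0.02,0,3.78,0,0,0,1,-0.02,0,3.78,0,0,0,1,-0.02,0,3.78,0,0,0,1,-0.02,0,3.78,0,0,0,1,-0.02,0,3.78,0,0,0,1,-0.02,0,3.78,0,0,0,1])

```text
time_s: 23.87
tcp_pos: [0.5768, 0.1125, 0.0905]
ee_rot: [[-0.954, -0.3, 0.007], [-0.3, 0.954, 0.006], [-0.008, 0.004, -1.0]]
wrist_force: [-0.1, -0.4, 2.9]
gripper_width: 0.204
```

```bash
python3 m.py 2
```

```text
t 23.9667 tcp [0.5768 0.1125 0.0905] yaw -162.56 j6 -99.2 
F [-0.28 -0.17  2.52] M [-0.1437  0.1512 -0.0146] sdMz 0.0041 E6 0.0003 0.0 Es [0.0, 0.0] w 0.207
```

Emit:
move_arm(motion=[0.03,0,-0.03,0,-0.22,0,1,0.06,0,-0.05,0,-0.44,0,1,0.095,0,-0.05,0,-0.66,0,1,0.125,0,-0.05,0,-0.88,0,1,0.125,0,-0.04,0,-0.88,0,1,0.125,0,-0.04,0,-0.88,0,1])

```text
time_s: 24.47
tcp_pos: [0.5715, 0.1108, 0.0917]
ee_rot: [[-0.951, -0.3, 0.078], [-0.298, 0.954, 0.029], [-0.083, 0.004, -0.997]]
wrist_force: [0.3, -0.1, -1.6]
gripper_width: 0.204
```

```bash
python3 m.py 2; python3 - <<'E'
from h import *
im=imaging.capture("wrist"); cv2.imwrite("pics/w13.png",cv2.resize(im[130:350,180:400],(0,0),fx=2.7,fy=2.7))
si=imaging.capture("side"); 
cv2.imwrite("pics/s13.png",cv2.resize(si[180:330,190:390],(0,0),fx=4,fy=4,interpolation=cv2.INTER_CUBIC))
print(r.sense()["ee_rot"].round(4))
E
```

```text
t 24.5667 tcp [0.572  0.111  0.0917] yaw -162.59 j6 -100.4 
F [ 0.2   0.36 -1.82] M [-0.1075  0.1768 -0.0035] sdMz 0.0152 E6 0.0025 0.0006 Es [0.002, 0.003] w 0.203
[[-0.9508 -0.2996  0.0793]
 [-0.2982  0.9541  0.0289]
 [-0.0843  0.0038 -0.9964]]
```

View pics/w13.png

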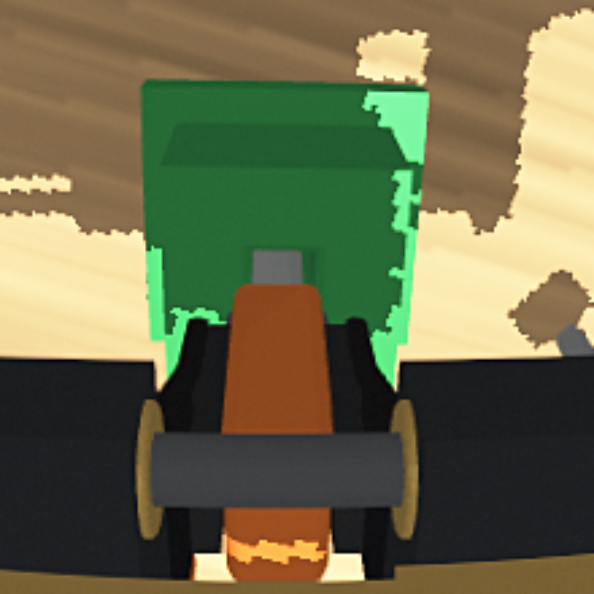

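View pics/s13.png

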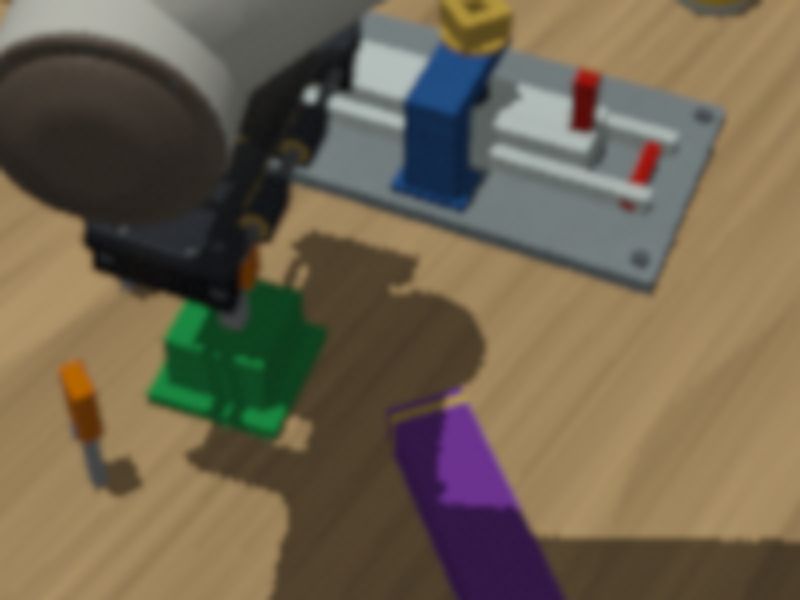

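Emit:
move_arm(motion=[-0.02,0,0.02,0,0,0,1,-0.02,0,0.035,0,0,0,1,-0.02,0,0.035,0,0,0,1])

```text
time_s: 24.92
tcp_pos: [0.5733, 0.1114, 0.0906]
ee_rot: [[-0.951, -0.3, 0.08], [-0.298, 0.954, 0.029], [-0.085, 0.004, -0.996]]
wrist_force: [0.7, -0.4, -0.1]
gripper_width: 0.201
```

```bash
python3 m.py 2
```

```text
t 25.0167 tcp [0.5733 0.1114 0.0906] yaw -162.58 j6 -100.4 
F [ 0.14  0.27 -0.18] M [-0.0407  0.1462 -0.0355] sdMz 0.0255 E6 0.0029 0.0 Es [0.003, 0.003] w 0.203
```

Emit:
move_arm(motion=[0,0,0,0,0,0,-0.2,0,0,0,0,0,0,-0.2,0,0,0,0,0,0,-0.2,0,0,0,0,0,0,-0.2,0,0,0,0,0,0,-0.2,0,0,0,0,0,0,-0.2,0,0,-0.5,0,0,0,-0.2,0,0,-1.2,0,0,0,-0.2,0,0,-2,0,0,0,-0.2,0,0,-2.8,0,0,0,-0.2,0,0,-3.8,0,0,0,-0.2,0,0,-3.8,0,0.9,0,-0.2,0,0,-3.8,0,0.9,0,-0.2])

```text
time_s: 26.1
tcp_pos: [0.5636, 0.108, 0.2455]
ee_rot: [[-0.954, -0.3, 0.01], [-0.3, 0.954, 0.008], [-0.012, 0.004, -1.0]]
wrist_force: [1.6, 0.2, -0.3]
gripper_width: 0.599
```

```bash
python3 - <<'E'
from h import *
P=imaging.camera_params("wrist")
im=imaging.capture("wrist"); np.savez("w14.npz",K=P["intrinsics"],T=P["world_from_camera"])
cv2.imwrite("pics/w14a.png",cv2.resize(im[180:300,210:350],(0,0),fx=5,fy=5,interpolation=cv2.INTER_CUBIC))
si=imaging.capture("side"); 
cv2.imwrite("pics/s14.png",cv2.resize(si[180:330,190:390],(0,0),fx=4,fy=4,interpolation=cv2.INTER_CUBIC))
s=r.sense();print(s["time_s"],s["tcp_pos"],s["wrist_force"],s["gripper_width"],s["ee_rot"].round(3))
E
```

```text
26.2 [0.56102295 0.10709572 0.24156309] [ 0.62884251 -0.95834321 -0.33315162] 0.5993502984449616 [[-0.954 -0.299  0.005]
 [-0.299  0.954  0.006]
 [-0.006  0.004 -1.   ]]
```

View pics/w14a.png

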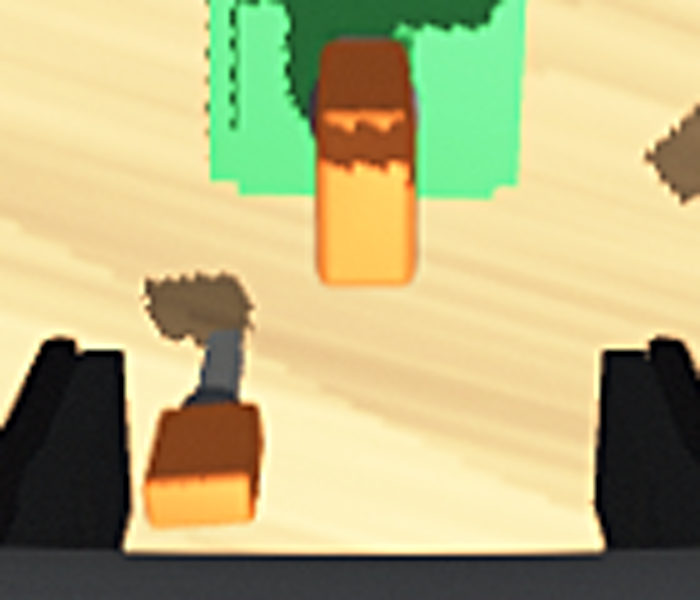

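View pics/s14.png

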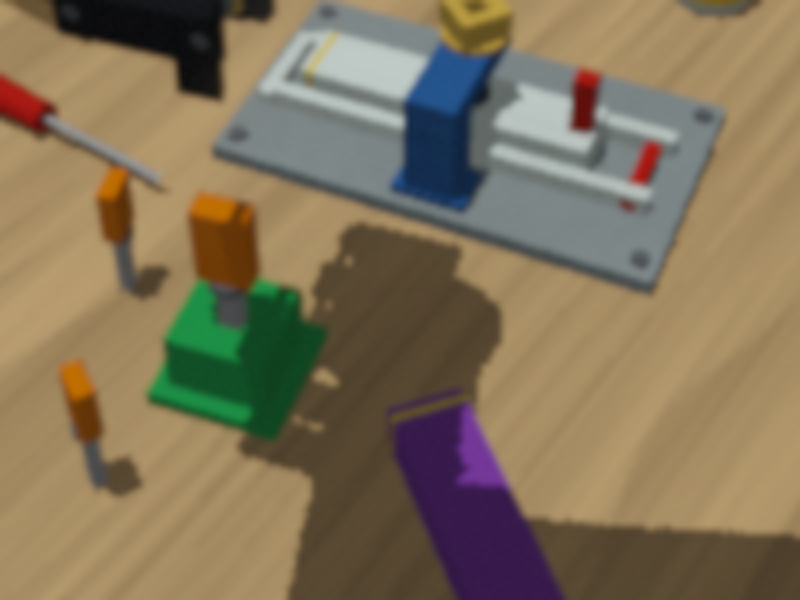

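Emit:
move_arm(motion=[0.5,-0.8,0,0,0,0.2,-0.3,1,-1.6,0,0,0,0.5,-0.3,1.5,-2.4,0,0,0,0.8,-0.3,2,-3.2,0.2,0,0,1.04,-0.3,2.5,-4,0.6,0,0,1.04,-0.3,3,-4.8,1.2,0,0,1.04,-0.3,3.4,-5.53,1.8,0,0,1.04,-0.3,3.4,-5.53,2.3,0,0,1.04,-0.3,3.4,-5.53,2.3,0,0,1.04,-0.3,3.4,-5.53,2.3,0,0,1.04,-0.3])

```text
time_s: 27.03
tcp_pos: [0.4964, -0.1444, 0.1463]
ee_rot: [[-0.978, -0.211, 0.001], [-0.211, 0.978, 0.006], [-0.002, 0.005, -1.0]]
wrist_force: [0.7, -0.3, 0.8]
gripper_width: 0.65
```

```bash
python3 - <<'E'
from h import *
P=imaging.camera_params("wrist")
im=imaging.capture("wrist"); np.savez("w15.npz",K=P["intrinsics"],T=P["world_from_camera"])
cv2.imwrite("pics/w15.png",im)
s=r.sense();R=s["ee_rot"];print(s["time_s"],s["tcp_pos"],s["wrist_force"],s["gripper_width"],R.round(4))
print((R.T@(np.array([.4974,-.1446,.047])-s["tcp_pos"])/.04).round(3))
m=hsvm(im,(0,150,60),(4,255,255))|hsvm(im,(175,150,60),(180,255,255))
for c in blobs(m,15)[:4]: print(cv2.boundingRect(c), rect("wrist",c,.082,P))
E
```

```text
27.0833 [ 0.4978994  -0.14397632  0.14779683] [0.54992041 0.4841844  0.73686728] 0.6490550134998991 [[-0.9772 -0.2122  0.0044]
 [-0.2122  0.9772  0.0055]
 [-0.0055  0.0044 -1.    ]]
[ 0.029 -0.024  2.52 ]
(256, 155, 53, 11) ((447.61822509765625, -156.0027618408203), (7.189321994781494, 36.59196090698242), 12.121764183044434)
(274, 206, 18, 32) ((492.13275146484375, -146.05206298828125), (24.078941345214844, 12.717761993408203), 12.028081893920898)
```

View pics/w15.png

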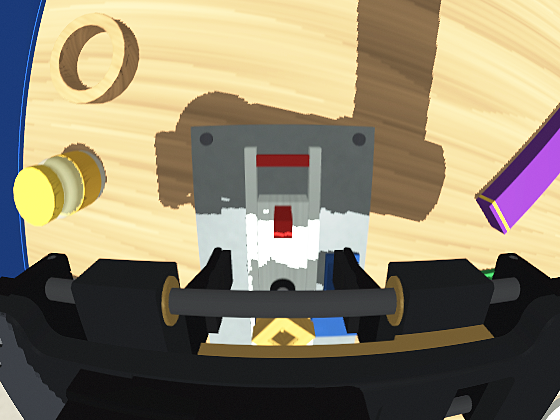

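Emit:
move_arm(motion=[0.03,-0.02,0.8,0,0,0,-0.3,0.03,-0.02,1.6,0,0,0,-0.3,0.03,-0.02,2.2,0,0,0,-0.3,0.03,-0.02,2.5,0,0,0,-0.3,0.03,-0.02,2.5,0,0,0,-0.3])

```text
time_s: 27.5
tcp_pos: [0.4967, -0.1432, 0.0464]
ee_rot: [[-0.977, -0.214, 0.001], [-0.214, 0.977, 0.006], [-0.002, 0.005, -1.0]]
wrist_force: [0.0, 0.4, 0.1]
gripper_width: 0.651
```

```bash
python3 m.py 2;python3 - <<'E'
from h import *
im=imaging.capture("wrist"); cv2.imwrite("pics/w16.png",cv2.resize(im[100:350,150:410],(0,0),fx=2.3,fy=2.3))
E
```

```text
t 27.6 tcp [ 0.4988 -0.1437  0.049 ] yaw -167.61 j6 -79.0 
F [0.13 0.55 0.28] M [-0.0345  0.0093 -0.018 ] sdMz 0.0262 E6 -0.0025 0.0002 Es [-0.002, -0.003] w 0.648
```

View pics/w16.png

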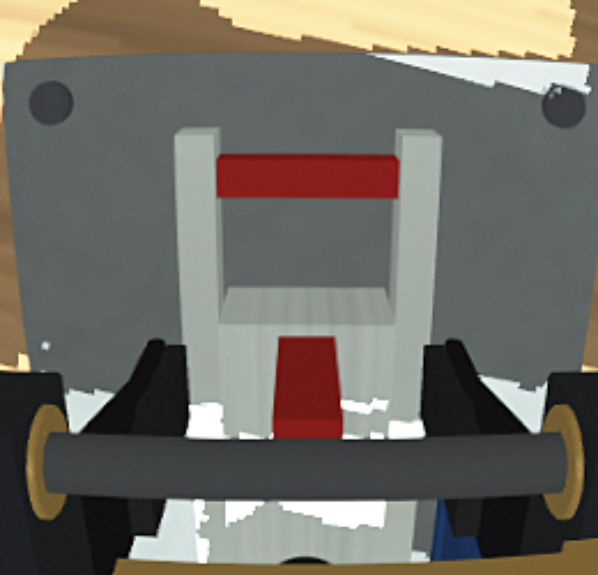

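Grip is centred between the fingers. Close.

Emit:
move_arm(motion=[0,0,0.02,0,0,0,1,0,0,0.02,0,0,0,1,0,0,0.02,0,0,0,1,0,0,0.02,0,0,0,1,0,0,0.02,0,0,0,1,0,0,0.02,0,0,0,1,0,0,0.02,0,0,0,1,0,0,0.02,0,0,0,1,0,0,0.02,0,0,0,1])

```text
time_s: 28.4
tcp_pos: [0.499, -0.1437, 0.0487]
ee_rot: [[-0.977, -0.214, 0.008], [-0.214, 0.977, 0.005], [-0.009, 0.003, -1.0]]
wrist_force: [0.3, 0.8, 2.4]
gripper_width: 0.157
```

```bash
python3 m.py 3
```

```text
t 28.55 tcp [ 0.4991 -0.1437  0.0487] yaw -167.64 j6 -79.0 
F [-1.43  1.45  1.01] M [ 0.3282  0.2051 -0.0288] sdMz 0.0374 E6 0.0147 0.0004 Es [0.014, 0.015, 0.015] w 0.162
```

Emit:
move_arm(motion=[0.05,0,0,0,0,0,1,0.1,0,0,0,0,0,1,0.15,0,0,0,0,0,1,0.2,0,0,0,0,0,1,0.25,0,0,0,0,0,1,0.3,0,0,0,0,0,1,0.35,0,0,0,0,0,1])

```text
time_s: 29.13
tcp_pos: [0.4885, -0.1465, 0.0488]
ee_rot: [[-0.977, -0.215, 0.014], [-0.215, 0.977, 0.005], [-0.015, 0.002, -1.0]]
wrist_force: [5.7, 1.4, -6.8]
gripper_width: 0.159
```

```bash
python3 m.py 3
```

```text
t 29.2833 tcp [ 0.4881 -0.1465  0.0488] yaw -167.6 j6 -78.6 
F [ 5.43  0.81 -5.05] M [ 0.3147 -1.4365 -0.0023] sdMz 0.0226 E6 0.0014 0.0011 Es [0.003, 0.002, -0.0] w 0.156
```

Emit:
move_arm(motion=[0.07,0,0.02,0,0,0,1,0.12,0,0.03,0,0,0,1,0.17,0,0.03,0,0,0,1,0.22,0,0.03,0,0,0,1,0.27,0,0.03,0,0,0,1,0.32,0,0.03,0,0,0,1,0.37,0,0.03,0,0,0,1])

```text
time_s: 29.87
tcp_pos: [0.4799, -0.1487, 0.0488]
ee_rot: [[-0.976, -0.217, 0.027], [-0.217, 0.976, 0.005], [-0.027, -0.001, -1.0]]
wrist_force: [9.1, 6.5, -3.8]
gripper_width: 0.156
```

```bash
python3 m.py 2;python3 - <<'E'
from h import *
im=imaging.capture("wrist"); cv2.imwrite("pics/w17.png",cv2.resize(im[100:350,150:410],(0,0),fx=2.3,fy=2.3))
E
```

```text
t 29.9667 tcp [ 0.4795 -0.1488  0.0488] yaw -167.48 j6 -78.3 
F [ 8.14  5.46 -2.88] M [ 1.7239 -2.2163  0.0691] sdMz 0.0189 E6 -0.0481 0.0003 Es [-0.048, -0.048] w 0.157
```

View pics/w17.png

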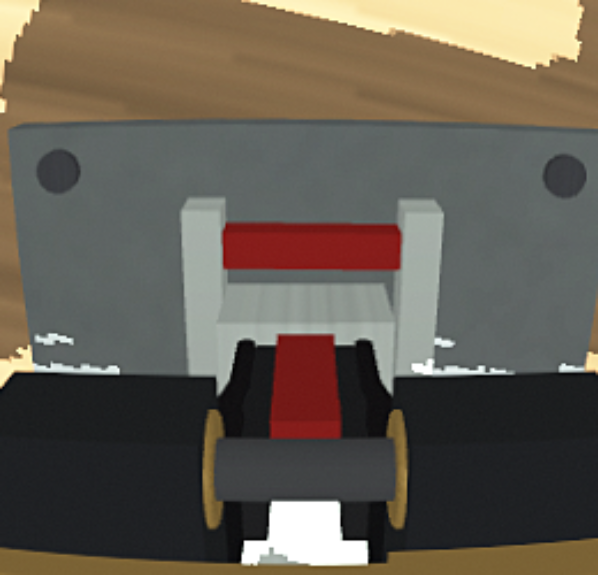

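Emit:
move_arm(motion=[0.05,0.02,0,0,0.1,0,1,0.1,0.04,0,0,0.2,0,1,0.15,0.05,0,0,0.2,0,1,0.2,0.05,0,0,0.2,0,1,0.24,0.05,0,0,0.2,0,1,0.28,0.05,0,0,0.2,0,1,0.28,0.05,0,0,0.2,0,1])

```text
time_s: 30.6
tcp_pos: [0.4718, -0.1491, 0.0489]
ee_rot: [[-0.976, -0.217, 0.017], [-0.217, 0.976, 0.002], [-0.017, -0.002, -1.0]]
wrist_force: [7.3, 2.1, -6.9]
gripper_width: 0.156
```

```bash
python3 m.py 2;python3 - <<'E'
from h import *
im=imaging.capture("wrist"); cv2.imwrite("pics/w18.png",cv2.resize(im[100:350,150:410],(0,0),fx=2.3,fy=2.3))
E
```

```text
t 30.7 tcp [ 0.4718 -0.1491  0.0489] yaw -167.45 j6 -78.6 
F [ 7.09  1.79 -6.19] M [ 0.5064 -2.1082 -0.008 ] sdMz 0.0002 E6 0.0526 0.0 Es [0.053, 0.053] w 0.16
```

View pics/w18.png

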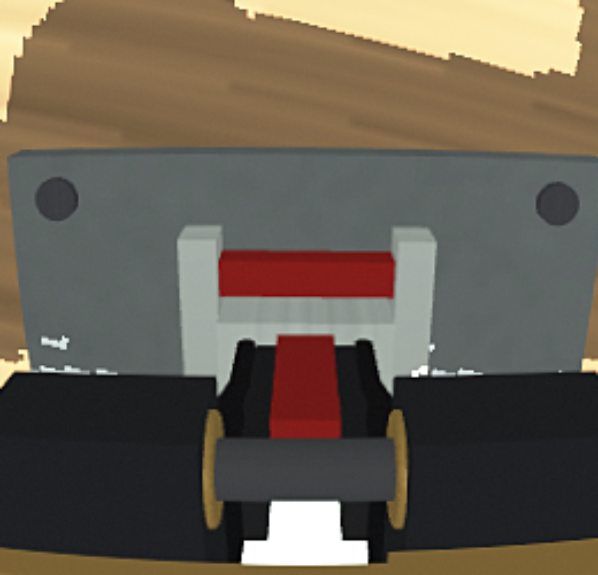

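Emit:
move_arm(motion=[0.1,0,0.02,0,0.1,0,1,0.15,0,0.03,0,0.2,0,1,0.2,0,0.03,0,0.2,0,1,0.25,0,0.03,0,0.2,0,1,0.25,0,0.03,0,0.2,0,1])

```text
time_s: 31.17
tcp_pos: [0.4717, -0.1494, 0.0489]
ee_rot: [[-0.976, -0.219, 0.021], [-0.219, 0.976, -0.001], [-0.02, -0.005, -1.0]]
wrist_force: [15.8, 8.8, -10.9]
gripper_width: 0.156
```

```bash
python3 m.py 2;python3 - <<'E'
from h import *
im=imaging.capture("wrist"); cv2.imwrite("pics/w19.png",cv2.resize(im[100:350,150:410],(0,0),fx=2.3,fy=2.3))
E
```

```text
t 31.2667 tcp [ 0.4717 -0.1494  0.0488] yaw -167.36 j6 -78.8 
F [ 15.46   9.62 -11.17] M [ 2.9367 -4.5086 -0.0409] sdMz 0.0193 E6 0.0915 0.0002 Es [0.091, 0.092] w 0.159
```

View pics/w19.png

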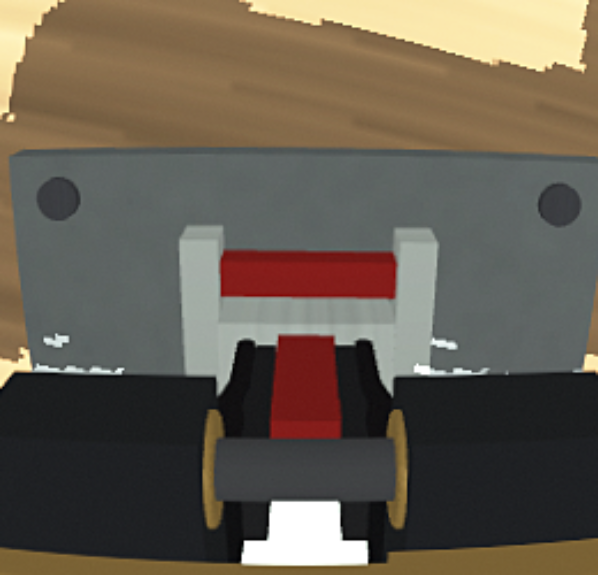

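Emit:
move_arm(motion=[0,0.02,0.03,0,0,0,1,0,0.02,0.03,0,0,0,1,0,0.02,0.03,0,0,0,1])

```text
time_s: 31.57
tcp_pos: [0.4719, -0.1491, 0.0487]
ee_rot: [[-0.975, -0.219, 0.021], [-0.219, 0.976, -0.002], [-0.02, -0.007, -1.0]]
wrist_force: [0.3, -0.2, 6.2]
gripper_width: 0.156
```

```bash
python3 m.py 2
```

```text
t 31.6667 tcp [ 0.4719 -0.1491  0.0487] yaw -167.35 j6 -78.9 
F [ 0.04 -0.68  6.07] M [ 0.1942  0.031  -0.0848] sdMz 0.0456 E6 0.0929 0.0005 Es [0.093, 0.092] w 0.157
```

Lateral load is gone. Open and back away straight up.

Emit:
move_arm(motion=[0,0,0,0,0,0,-0.3,0,0,0,0,0,0,-0.3,0,0,0,0,0,0,-0.3,0,0,0,0,0,0,-0.3,0,0,0,0,0,0,-0.3,0,0,0,0,0,0,-0.3,0,0,0,0,0,0,-0.3,0,0,-0.4,0,0,0,-0.3,0,0,-1.2,0,0,0,-0.3,0,0,-2,0,0,0,-0.3,0,0,-3,0,0,0,-0.3,0,0,-4,0,0,0,-0.3,0,0,-5,0,0.2,0,-0.3,0,0,-5,0,0.2,0,-0.3,0,0,-5,0,0.2,0,-0.3])

```text
time_s: 32.92
tcp_pos: [0.4689, -0.1486, 0.2512]
ee_rot: [[-0.976, -0.219, 0.011], [-0.219, 0.976, -0.005], [-0.009, -0.008, -1.0]]
wrist_force: [-0.5, 0.4, -0.4]
gripper_width: 0.653
```

```bash
python3 - <<'E'
from h import *
P=imaging.camera_params("wrist")
im=imaging.capture("wrist"); np.savez("w20.npz",K=P["intrinsics"],T=P["world_from_camera"])
cv2.imwrite("pics/w20.png",im)
si=imaging.capture("side"); 
cv2.imwrite("pics/s20.png",cv2.resize(si[165:315,190:390],(0,0),fx=4,fy=4,interpolation=cv2.INTER_CUBIC))
s=r.sense();print(s["time_s"],s["tcp_pos"],s["wrist_force"],s["gripper_width"],s["joint_velocities"].round(1))
E
```

```text
33.0167 [ 0.46683173 -0.14852262  0.24767089] [ 0.90381498 -0.38973359 -0.71526916] 0.6489798591225292 [ 0.   1.1 -1.2  0.1 -0.1 -0.1]
```

View pics/w20.png

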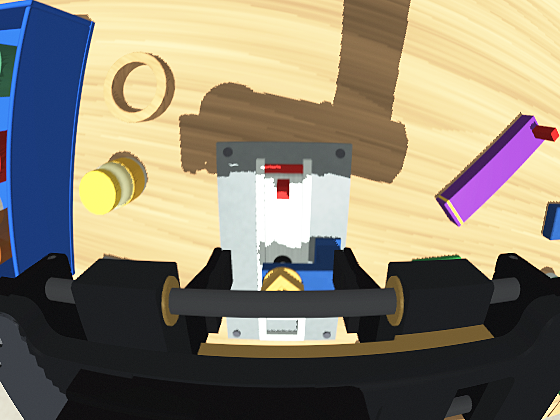

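View pics/s20.png

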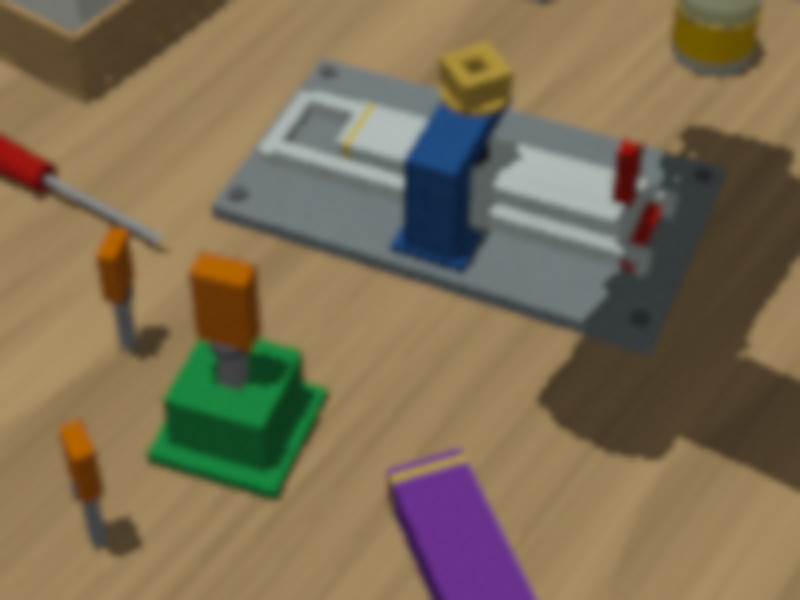

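```bash
python3 - <<'E'
from h import *
d=np.load("w20.npz");P=dict(intrinsics=d["K"],world_from_camera=d["T"])
im=cv2.imread("pics/w20.png")
cv2.imwrite("pics/w20a.png",cv2.resize(im[150:215,240:330],(0,0),fx=8,fy=8,interpolation=cv2.INTER_CUBIC))
m=hsvm(im,(0,150,60),(4,255,255))|hsvm(im,(175,150,60),(180,255,255))
for c in blobs(m,15)[:4]: print(cv2.boundingRect(c), rect("wrist",c,.082,P))
c4=np.array([onz("wrist",p,.012,P)[:2] for p in [(218,142),(350,143)]])*1000;print(c4)
E
```

```text
(265, 164, 38, 9) ((443.3709716796875, -155.61033630371094), (8.389049530029297, 38.235652923583984), 12.498421669006348)
(532, 126, 27, 15) ((311.1184387207031, 159.54330444335938), (16.963977813720703, 53.39602279663086), 12.842443466186523)
(0, 131, 7, 51) ((496.52606201171875, -539.0570068359375), (71.84803009033203, 14.086894035339355), 1.1016982793807983)
(277, 180, 12, 19) ((465.34674072265625, -151.7604217529297), (19.347156524658203, 11.58543586730957), 12.730388641357422)
[[ 439.70175989 -240.34850263]
 [ 404.74646695  -79.69679535]]
```

View pics/w20a.png

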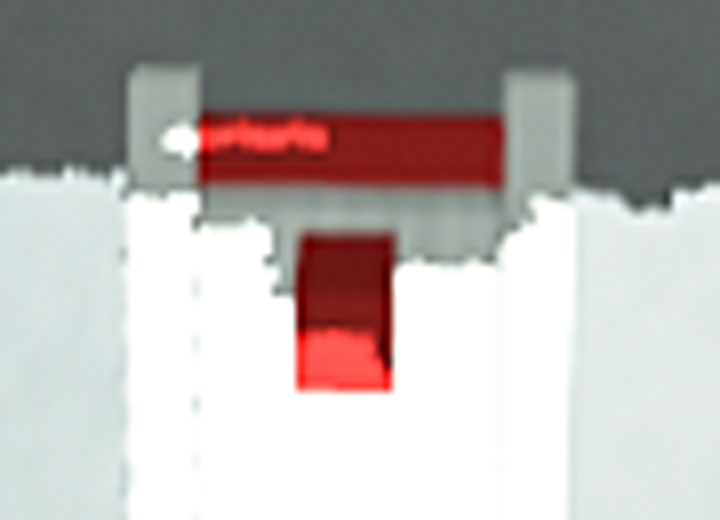

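```bash
python3 - <<'E'
from station import r
print(r.finish_job(), r.sense()["time_s"])
E
```

```text
the job is handed in; nothing more can be done
the job is handed in; nothing more can be done
```

I set the screw with the driver from the green rack, drew the block up to the red end stop, and left the driver standing in its rack. I handed the job in at about 33 s of the 72 s allowed; no verdict is given.

**Screw:** The turning effort sat flat at 0.043 N m while free and rose steadily from first touch. I stopped about 0.30 rad past touch, at 0.110 N m, which I estimate as 8 to 9 N on the block. My stopped readings were higher than the 0.02 and 0.04–0.05 N m in your text. They depended on how gently each turn ended, so I relied on the angle past touch and the slope. To find the touch point I backed the screw off twice with the driver, so it was not turned clockwise the whole way.

**Block:** It dragged at about 5.5 to 9 N along the slide, with some rail rubbing and lifting mixed in. It then stopped moving while the force rose to about 18 N sideways, so it is at the red stop, and the last picture shows no gap. My last camera fix of the grip was about 2 to 3 mm from the expected position, roughly the calibration error.

**Driver:** The first return to the rack left it leaning about 4°. I gripped it again and set it upright, and the final side view matches how it stood at the start.

I did not touch the look-alikes, groceries, tape or other screwdriver.

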